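Park the rotary tool and lean the carved panel up to dry

ROBOT

A 6-joint arm with a two-finger parallel gripper is mounted at the origin on the work surface. World frame = base frame: x ahead of the robot, y to its left, z up, the work surface at z = 0. Lengths are in m, angles in rad, forces in N, time in s.
With the tool pointing down it reaches from about 0.3 to 0.85 m from the base axis. Payload 4.2 kg.
Tool frame: the origin (TCP) lies at the very end of the fingers, on their centre line; the grasp point (between the pads) lies 19 mm behind it (env.grip_point_offset is the distance from the TCP to the grasp point, in m); z points along the fingers, x is the direction in which the jaws open and shut, and the axes are right-handed (so a half turn about z gives the same grasp; the last joint's range is limited). The gripper opens to 91 mm and grips with 3 to 60 N. Pads are 32 mm wide; open, the fingers measure 118 mm over their backs; the gripper's body (76 mm by 178 mm) begins 60 mm behind the grasp point.
Start: joints at [1.28, 0.32, 1.565, -0, 1.257, -0.02], TCP at [0.154, 0.554, 0.214] pointing down, gripper open.
Joint ranges: [-3.11, 3.11], [-0.84, 2.01], [0.21, 2.61], [-1.34, 4.49], [0.05, 2.63], [-2.56, 2.56]. Speed limits (rad/s): [2.57, 2.57, 3.14, 3.14, 3.14, 3.14].

INTERFACE

Orientations are given as a unit quaternion [w, x, y, z].
In Python, from plant import env, vision gives the robot as it stands.
- The arm moves only by the shell command python3 -m handwheel 'ROWS' [OPENING] [FORCE]. ROWS is JSON, a list of rows, each an object of numbers: "dx", "dy", "dz": the shift along the tool's x, y, z in cm; "wx", "wy", "wz": the turn, a rotation vector about the tool's x, y, z in degrees. In form: [{"dx": .., "dy": .., "dz": .., "wx": .., "wy": .., "wz": ..}, ...]. A call has 1 to 10 rows; each row is the pose to reach, as a shift and turn from the pose commanded when the call began, along the tool's axes at that moment; what a row does not reach only later rows make up. A row lasts 1/12 s, in which the tool goes at most 41.7 mm and 7.16 degrees, less where a joint would pass 70% of its speed; a pose out of reach is approached as far as the arm can. A call with a gripper value outside its range is refused whole. OPENING is the opening in per cent of the stroke, from 0 (shut) to 100 (fully open), set as the call begins (- or left out, the last holds). The fingers move at their own pace and stop on an object; FORCE is the grip in N (left out, the last holds). Time passes only in rows, so rows that repeat a pose let the fingers close. It gives the time, the measured TCP pose, the force and the opening at its end, in the units of the state.
- env.state(): the state, without advancing time (a new reading comes with each control period).
- vision.grab_frame(name): name is "scene" or "side" or "wrist"; returns a dict with "img" (480x640x3 uint8, blue, green, red), "fx", "fy", "cx", "cy" (pixels), "origin" and "attitude" of the camera in the world. Camera axes: x right, y down, z forward; pixel columns grow to the right and rows downward; lengths in m; the calibration is good to about 2 mm. A picture is of the moment at which its call begins. There is no depth.
- env.hand_in(): hands the job in, once; it reports no verdict.
The state is a dict: "t": time; "q": joint angles; "qvel": joint speeds; "joint_efforts": joint torques, N m; "ee_pos": TCP position; "orientation": TCP orientation; "wrist_force": force on the tool from outside, world axes, zero at the start; "moment": the same for the moment, N m; "width": opening from 0.0 (shut) to 1.0 (fully open).
Only numpy, scipy, OpenCV 4.12 (cv2) and the standard library are available. Lean on these libraries where they do the work, as an engineer would, in place of code of your own. Each camera call takes 0.05 s, during which the arm holds its last target. There are 200 camera calls.

TASK

Clear the cordless rotary tool off the folded drying stand and snap its barrel fully home into the pair of spring clips on the sloping holder, then swing the stand's frame up to its stop. Take the dark carved panel out of the slotted rack and lean it back on the raised frame, carved face outward and its foot on the base behind the lip, centred and square to the stand. Set both down rather than letting them fall, and leave everything else on the bench where it is.

Things in the scene. Friction and masses are not known exactly. Their poses are not given: they have to be found in the camera images.
- stand: folding drying stand, fixed. Origin at bench height; x points out of its front, away from the robot, y along the lip, z up. Plywood base 12 mm thick, x -95 to +65 mm, y +-80 mm. Dark lip along the front edge: x 55 to 65 mm, top at z 30 mm. A wooden frame hinged between two cheeks (|y| 70 to 78 mm, up to z 52 mm) lies folded level over the base towards -x at the start
- stand_foot (a point): on top of the stand's base, 11 mm behind the lip: where the rear bottom edge of a leaning 12 mm panel comes to stand when its front bottom edge touches the lip. On the bar of the fully raised frame such a panel leans 24 degrees from vertical, its top towards the stand's -x, touching the bar 131 mm up. Room for the foot: x 22 to 55 mm of the stand. Axes as the stand's
- stand_hinge (a point): middle of the frame's hinge line, which runs along the stand's y at x 18 mm, z 40 mm. The frame is two flat slats, 24 mm wide and 6 mm thick, at |y| 43 to 67 mm, joined at their free end by a round bar 95 mm from the hinge
- stand_frame (a joint): hinge angle of the frame: 0 folded level towards the stand's -x, grows as the bar swings up and over towards +x, stop at 1.222 (70 degrees), where the frame still leans to -x. Stiff friction hinge (0.4 N m, some 4 N at the bar): it stays where it is left
- stand_bar (a point): middle of the frame's round wooden bar, 12 mm diameter, along the stand's y, free over 86 mm between the slats, 95 mm from the hinge line; folded, its centre is 28 mm above the base. It can turn between fingers that pinch it
- handpiece_center (a point): middle of the barrel, on its axis (the y axis), of the yellow and black cordless rotary tool, 0.26 kg, 190 mm long. Barrel 26 mm diameter, y -50 to +50 mm; square 34 mm battery y -95 to -50 (heavy end); 34 mm round nut y 50 to 60, then nose and red sanding drum to y 95. It starts level, along the stand's y, across the slats, axis 60 mm above the bench. Either end may go to either side in the clips
- holder: grey bent-sheet tool holder, fixed, 150 mm wide (y) and deep. Origin at bench height; y runs along the axis of the clips. The outward normal of its sloping face, in which direction both clips open, is (-sin 35 deg, 0, cos 35 deg) in this frame: up and towards the robot. A block with burrs stands along its top edge, x 71 to 98 mm, up to z 135 mm
- holder_seat (a point): where the middle of the barrel belongs: on the axis of the two clips, midway between them, 95 mm above the bench, 32 mm out from the sloping face. Axes as the holder's. The clips are steel C springs 12 mm wide, centred 30 mm either side in y (48 mm free between them), flared lips about 15 mm out from the seat; the barrel snaps in along the face normal with roughly 10 N
- rack: slotted board rack, fixed: base 190 x 120 x 10 mm, toothed rails 30 mm high (top at z 40 mm) with three slots 16 mm wide along y, at x -60, 0 and +60 mm. Origin at bench height in the middle. Three boards stand upright in the slots, on the base, in any order
- panel_center (a point): centre of the dark carved panel: 190 mm tall (z), 110 mm wide (y), 12 mm thick (x), about 0.19 kg; the face with the light hook motif looks to its +x. It stands upright in one of the three slots, twice as tall as its neighbours, carved face to the rack's +x
- panel_foot (a point): middle of the panel's bottom face, 95 mm below its centre; same axes
- blank_a: light bare board 90 mm tall, 110 x 12 mm, standing in the rack; leave it. Origin at its foot
- blank_b: plywood bare board 80 mm tall, 110 x 12 mm, standing in the rack; leave it. Origin at its foot
- wax_jar: amber jar, 60 mm diameter, 55 mm tall; leave it. Origin under its centre
- knife: slim yellow hobby knife, 130 mm, lying flat; leave it
- pliers: yellow-handled pliers, 150 mm, lying flat; leave them
- hook_carving: small wooden hook being carved, 90 mm, lying flat; leave it
- brush: brush, 170 mm, lying flat; leave it

How it is judged:
On the way, in this order (a step that is already met when the one before it is completed fails the run):
1. the rotary tool is snapped home in both clips and let go (x of handpiece_center in the frame of holder_seat between -0.004 and 0.004 m and z of handpiece_center in the frame of holder_seat between -0.004 and 0.004 m and distance between handpiece_center and holder_seat below 0.016 m and angle between the y axis of handpiece_center and the y axis of holder, either way round below 0.08 rad and contact force between handpiece and the fingers below 0.1 N), for 0.2 s.
2. the stand's frame is swung up to its stop (value of joint stand_frame above 1.14 rad), for 0.2 s.
3. the panel is drawn up out of its slot (height (world z) of panel_foot above 0.045 m), for 0.1 s.
At the end, for the whole second after the job is handed in: Tool in both clips: barrel within 4 mm of their axis, 16 mm of the middle, 4.5 degrees; frame within 4.7 degrees of its stop; panel foot on the base behind the lip, within 25 mm of the middle, square within 8.5 degrees, leaning 16 to 29 degrees on the frame, carved face out; both let go, at rest (x of handpiece_center in the frame of holder_seat between -0.004 and 0.004 m and z of handpiece_center in the frame of holder_seat between -0.004 and 0.004 m and distance between handpiece_center and holder_seat below 0.016 m and angle between the y axis of handpiece_center and the y axis of holder, either way round below 0.08 rad and value of joint stand_frame above 1.14 rad and x of panel_foot in the frame of stand between 0.03 and 0.058 m and y of panel_foot in the frame of stand between -0.025 and 0.025 m and z of panel_foot in the frame of stand between 0.009 and 0.021 m and angle between panel_center's own x axis and vertical between 1.05 and 1.3 rad and angle between the y axis of panel_center and the y axis of stand, either way round below 0.15 rad and linear speed of each of panel, handpiece below 0.02 m/s and angular speed of each of panel, handpiece below 0.1 rad/s); the robot touches nothing.
It fails at once if a bystander is pushed more than 20 mm (distance of any of blank_a, blank_b, wax_jar, knife, pliers, hook_carving, brush from where it was at the start of the episode above 0.02 m).
It fails at once if the panel falls or drops onto the stand ((contact force between the fingers and panel below 0.02 N and angular speed of panel above 2.5 rad/s) or (contact force between the fingers and panel below 0.02 N and linear speed of panel above 0.5 m/s)).
It fails at once if the rotary tool is dropped (contact force between the fingers and handpiece below 0.02 N and linear speed of handpiece above 0.6 m/s).
It also fails if it takes over 64 s, if anything falls off the work surface, if the arm or the gripper's body presses on something with over 40 N, if the wrist force passes 120 N, or if a joint passes its speed limit or range.

## Working session

There is one attempt and no reset: what is moved stays moved. The work goes in short steps, Python scripts to look and compute and a shell command to move; the robot and the scene stay as the last step left them, time stands still between calls to the robot, and variables do not carry over. Pictures are saved under pics/ and viewed, about 8 in all and at most 12, crops included, and the job is handed in when it is done.

```bash
ls; mkdir -p pics; python3 - <<'E'
from plant import env, vision
import cv2, numpy as np, json
for n in ("scene","side"):
    f=vision.grab_frame(n); cv2.imwrite(f"pics/{n}0.png",f["img"])
    print(n,{k:np.round(np.array(v),4).tolist() for k,v in f.items() if k!="img"})
s=env.state(); print(s); print(env.grip_point_offset)
E
```

```text
pics
scene {'fx': 532.8106, 'fy': 532.8106, 'cx': 319.3817, 'cy': 239.3186, 'origin': [1.254, 0.4734, 0.7418], 'attitude': [-0.2068, 0.4214, 0.7915, -0.3913]}
side {'fx': 486.2894, 'fy': 486.2894, 'cx': 314.7346, 'cy': 232.6029, 'origin': [0.249, -0.6758, 0.6641], 'attitude': [-0.4246, 0.8789, -0.1965, 0.093]}
{'t': 0.1, 'q': array([ 1.28001467e+00,  3.20213279e-01,  1.56551448e+00, -2.26144010e-05,
        1.25742307e+00, -2.00181210e-02]), 'qvel': array([ 7.66548474e-05, -1.51333687e-03, -4.45918855e-03,  1.24315343e-04,
       -3.40272560e-03,  6.10782730e-04]), 'joint_efforts': array([-5.38229429e-06, -4.13330984e+01, -2.32507950e+01,  7.30318087e-02,
        4.22681286e-02, -3.12517841e-05]), 'ee_pos': array([0.15368302, 0.55362243, 0.21322933]), 'orientation': array([ 4.67681131e-04,  7.96071521e-01,  6.05202054e-01, -6.23185981e-04]), 'wrist_force': array([-0.98308411, -0.00516777,  0.2109739 ]), 'moment': array([ 0.00307535, -0.02493286, -0.00141509]), 'width': 0.9992906285984152}
0.0188
```

View pics/scene0.png

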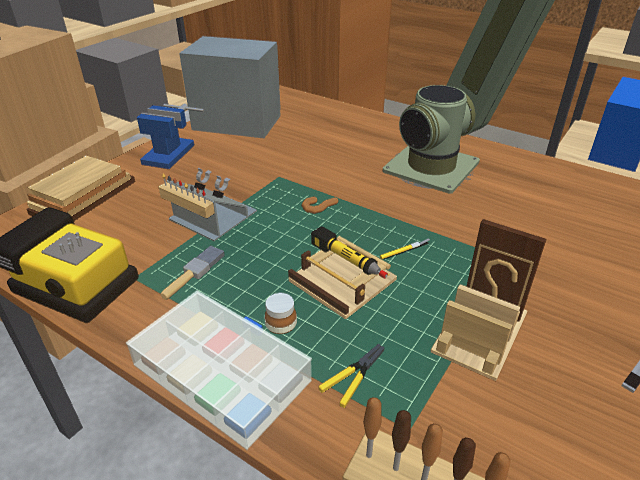

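View pics/side0.png

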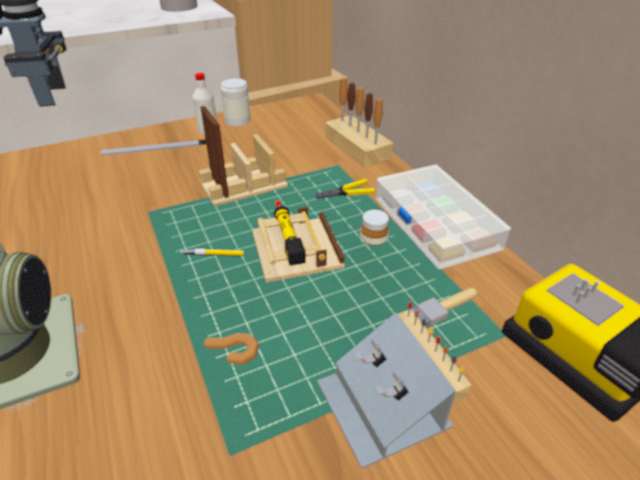

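The scene picture shows the stand around (345,275) with the tool's red drum end towards (383,272) and its battery at (322,238). The holder is near (210,205) and the rack near (480,340), with the dark panel at (507,265). In the side picture, the holder is near (390,390), the stand near (297,245) and the panel at (215,155), in the slot nearest the robot. Next I'll make enlarged crops and a ray helper.

```bash
cat > h.py <<'E'
import numpy as np, cv2
from scipy.spatial.transform import Rotation as R
CAL={"scene":(532.8106,319.3817,239.3186,[1.254,0.4734,0.7418],[-0.2068,0.4214,0.7915,-0.3913]),
"side":(486.2894,314.7346,232.6029,[0.249,-0.6758,0.6641],[-0.4246,0.8789,-0.1965,0.093])}
def cam(n):
    if isinstance(n,dict): return n["fx"],n["cx"],n["cy"],np.array(n["origin"]),R.from_quat(np.array(n["attitude"])[[1,2,3,0]])
    f,cx,cy,o,q=CAL[n]; return f,cx,cy,np.array(o),R.from_quat(np.array(q)[[1,2,3,0]])
def ray(n,uv):
    f,cx,cy,o,r=cam(n); d=r.apply([(uv[0]-cx)/f,(uv[1]-cy)/f,1]); return o,d/np.linalg.norm(d)
def plane(n,uv,z):
    o,d=ray(n,uv); return o+d*(z-o[2])/d[2]
def tri(a,uva,b,uvb):
    o1,d1=ray(a,uva);o2,d2=ray(b,uvb)
    t=np.linalg.lstsq(np.c_[d1,-d2],o2-o1,rcond=None)[0]
    p,q=o1+t[0]*d1,o2+t[1]*d2; return (p+q)/2,np.linalg.norm(p-q)
def proj(n,P):
    f,cx,cy,o,r=cam(n); c=r.inv().apply(np.atleast_2d(P)-o); return np.c_[cx+f*c[:,0]/c[:,2],cy+f*c[:,1]/c[:,2]]
def tool(s): # rotation of tool in world
    return R.from_quat(np.array(s["orientation"])[[1,2,3,0]])
def rel(s,P,Rt): # shift cm and turn deg in tool axes, to TCP at P with rotation Rt
    T=tool(s); return np.round(T.inv().apply(np.array(P)-s["ee_pos"])*100,2), np.round(np.degrees((T.inv()*Rt).as_rotvec()),2)
E
python3 - <<'E'
import cv2,numpy as np
sc=cv2.imread('pics/scene0.png');sd=cv2.imread('pics/side0.png')
def t(im,u,v,w,h,k):
    c=cv2.resize(im[v:v+h,u:u+w],None,fx=k,fy=k,interpolation=cv2.INTER_CUBIC);return c
a=np.hstack([t(sc,280,220,133,100,3),t(sc,150,160,133,100,3)])
b=np.hstack([t(sd,240,190,133,100,3),t(sd,315,310,160,160,2)[:300,:399] if 0 else cv2.resize(sd[305:465,315:475],(399,300))])
b=b[:,:a.shape[1]]
cv2.imwrite('pics/m1.png',np.vstack([a,b]))
E
```

```text
(no output)
```

View pics/m1.png

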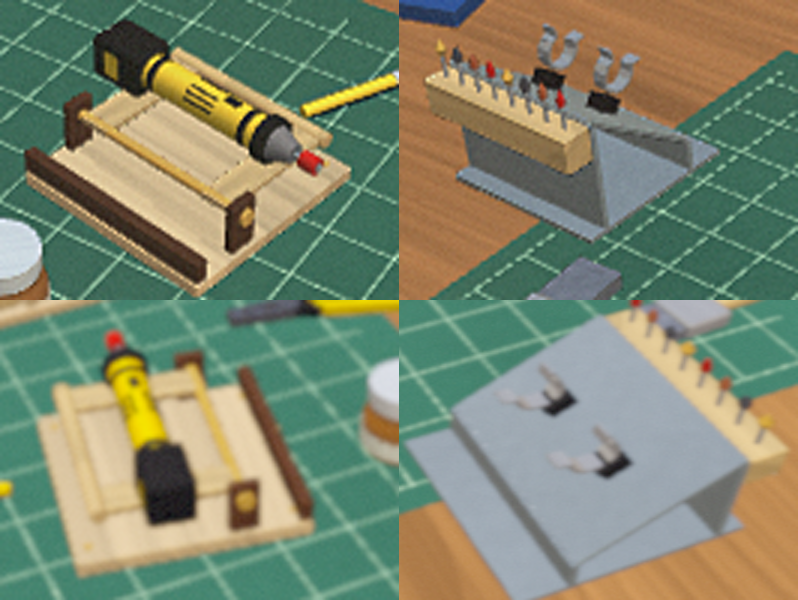

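```bash
cat > m1.py <<'E'
from h import *
from scipy.optimize import least_squares
T1=lambda x,y:("scene",(280+x/3-.33,220+y/3-.33)); T2=lambda x,y:("scene",(150+(x-399)/3-.33,160+y/3-.33))
T3=lambda x,y:("side",(240+x/3-.33,190+(y-300)/3-.33)); T4=lambda x,y:("side",(315+(x-399)*160/399-.3,305+(y-300)*160/300-.3))
def fit(obs,x0):
    def W(p,P): return R.from_euler('z',p[2]).apply(P)+[p[0],p[1],0]
    fn=lambda p: np.concatenate([proj(n,W(p,P))[0]-uv for P,(n,uv) in obs])
    s=least_squares(fn,x0,loss='soft_l1'); print(np.round(s.x,4),np.degrees(s.x[2]).round(2),'res px',np.round(fn(s.x),1).tolist()); return s.x
m=.001
print('stand'); st=fit([(np.array(P)*m,o) for P,o in [((65,80,0),T1(195,294)),((-95,80,12),T1(350,172)),((65,-80,0),T1(30,187)),((65,-80,12),T3(313,523)),((-95,-80,0),T3(80,576)),((-95,80,12),T3(40,418))]],[.55,.05,0])
print('holder'); ho=fit([(np.array(P)*m,o) for P,o in [((75,75,0),T2(595,242)),((-75,75,0),T2(718,152)),((75,-75,0),T2(458,180)),((-75,-75,0),T4(515,598)),((-75,75,0),T4(405,440)),((75,-75,0),T4(742,527))]],[.5,-.3,0])
# sloping face near corners on holder plane y=-75
Rz=R.from_euler('z',ho[2]); H=[]
for o,yy in [(T4(572,582),-.075),(T4(748,465),-.075),(T4(455,410),.075),(T4(605,318),.075)]:
    og,d=ray(*o); og=Rz.inv().apply(og-[ho[0],ho[1],0]); d=Rz.inv().apply(d); p=og+d*(yy-og[1])/d[1]; H.append(p); print('face corner',p.round(4))
n=np.array([-np.sin(np.radians(35)),0,np.cos(np.radians(35))])
c=np.mean([h@n for h in H]); sx=(c+.032-.095*n[2])/n[0]; print('seat x in holder',[(round(((h@n)+.032-.095*n[2])/n[0],4)) for h in H],sx)
for y in(-.03,.03):
  for k in (0,.015): 
    P=Rz.apply(np.array([sx,y,.095])+k*n)+[ho[0],ho[1],0]; a=proj('scene',P)[0];b=proj('side',P)[0]
    print('clip tile',y,k,((a-[150,160])*3+[399,0]).round(0),((b[0]-315)*399/160+399).round(),((b[1]-305)*300/160+300).round())
# handpiece by two views: drum end and battery end
for nm,a,b in [('nut',T1(270,140),T3(124,365)),('neckbat',T1(153,75),T3(160,450)),('drum tip',T1(318,164),T3(114,337))]:
    p,e=tri(*a,*b); print(nm,p.round(4),e.round(4), 'planes',plane(*a,.06).round(4),plane(*b,.06).round(4))
E
python3 m1.py
```

```text
stand
[ 0.5579  0.045  -0.1801] -10.32 res px [-0.3, 2.4, 0.2, -1.4, -2.4, -1.0, 0.4, -1.1, -0.6, 0.1, -0.7, -0.9]
holder
[ 0.5181 -0.3368 -0.0283] -1.62 res px [-1.5, 1.7, 0.8, 1.3, -0.8, 0.3, -0.3, 2.2, -0.2, 0.2, -0.4, -0.8]
face corner [-0.0388 -0.075   0.0009]
face corner [ 0.0608 -0.075   0.0903]
face corner [-0.0399  0.075   0.0229]
face corner [0.0621 0.075  0.0919]
seat x in holder [np.float64(0.0398), np.float64(0.0117), np.float64(0.0073), np.float64(0.0107)] 0.017378037455026286
clip tile -0.03 0 [530.  64.] 634.0 432.0
clip tile -0.03 0.015 [535.  46.] 623.0 426.0
clip tile 0.03 0 [585.  88.] 579.0 372.0
clip tile 0.03 0.015 [591.  70.] 568.0 365.0
nut [0.5356 0.1068 0.0615] 0.0012 planes [0.5347 0.1058 0.06  ] [0.536  0.1094 0.06  ]
neckbat [0.5212 0.0066 0.0631] 0.0027 planes [0.5194 0.0041 0.06  ] [0.5218 0.0115 0.06  ]
drum tip [0.5411 0.1437 0.0615] 0.0022 planes [0.5383 0.1434 0.06  ] [0.5424 0.1445 0.06  ]
```

```bash
python3 - <<'E'
from h import *
from plant import env,vision
print('panel top', plane('scene',(482,221),.2).round(3),plane('scene',(545,238),.2).round(3),'side',plane('side',(203,109),.2).round(3),plane('side',(214,127),.2).round(3))
s=env.state(); f=vision.grab_frame("wrist"); T=tool(s)
print('cam off in tool',T.inv().apply(f["origin"]-s["ee_pos"]).round(4),(T.inv()*cam(f)[4]).as_matrix().round(3).tolist(),f["fx"],f["cx"],f["cy"])
Rt=R.from_matrix(np.array([[np.cos(a:=-.18),np.sin(a),0],[np.sin(a),-np.cos(a),0],[0,0,-1]]))
print(rel(s,[.528,.054,.30],Rt))
E
```

```text
panel top [0.467 0.284 0.2  ] [0.455 0.389 0.2  ] side [0.458 0.368 0.2  ] [0.455 0.27  0.2  ]
cam off in tool [-0.001  -0.082  -0.1709] [[1.0, -0.0, 0.001], [-0.0, 0.958, 0.288], [-0.001, -0.288, 0.958]] 404.09284643767495 317.52432411801306 239.28061609812227
(array([-38.14,  49.43,  -8.62]), array([7.00e-02, 7.00e-02, 8.48e+01]))
```

```bash
python3 -m handwheel '[{"dz":-16,"wz":28},{"dz":-16,"wz":28},{"dz":-16,"wz":28},{"dz":-16,"wz":28},{"dx":-16,"dy":20.5,"dz":-16,"wz":70},{"dx":-16,"dy":20.5,"dz":-16,"wz":70},{"dx":-16,"dy":20.5,"dz":-16,"wz":70},{"dx":-16,"dy":20.5,"dz":-16,"wz":70},{"dx":-16,"dy":20.5,"dz":-16,"wz":70},{"dx":-16,"dy":20.5,"dz":-16,"wz":70}]' 50; python3 - <<'E'
from h import *
from plant import env
s=env.state(); Rt=R.from_matrix(np.array([[np.cos(a:=-.18),np.sin(a),0],[np.sin(a),-np.cos(a),0],[0,0,-1]]))
print(rel(s,[.528,.03,.27],Rt))
E
```

```text
(array([-40.45,  50.07,  -5.61]), array([5.00e-02, 6.00e-02, 8.48e+01]))invalid input
```

```bash
python3 -m handwheel '[{"dx":0,"dy":0,"dz":-16,"wx":0,"wy":0,"wz":28},{"dx":0,"dy":0,"dz":-16,"wx":0,"wy":0,"wz":28},{"dx":0,"dy":0,"dz":-16,"wx":0,"wy":0,"wz":28},{"dx":0,"dy":0,"dz":-16,"wx":0,"wy":0,"wz":28},{"dx":-16,"dy":20.5,"dz":-16,"wx":0,"wy":0,"wz":70},{"dx":-16,"dy":20.5,"dz":-16,"wx":0,"wy":0,"wz":70},{"dx":-16,"dy":20.5,"dz":-16,"wx":0,"wy":0,"wz":70},{"dx":-16,"dy":20.5,"dz":-16,"wx":0,"wy":0,"wz":70},{"dx":-16,"dy":20.5,"dz":-16,"wx":0,"wy":0,"wz":70},{"dx":-16,"dy":20.5,"dz":-16,"wx":0,"wy":0,"wz":70}]' 50; python3 - <<'E'
from h import *
from plant import env
s=env.state(); Rt=R.from_matrix(np.array([[np.cos(a:=-.18),np.sin(a),0],[np.sin(a),-np.cos(a),0],[0,0,-1]]))
print(s["t"],rel(s,[.528,.03,.27],Rt))
E
```

```text
t: 0.98
ee_pos: [0.3031, 0.3513, 0.3738]
orientation: [0.0, 0.999, 0.037, 0.0]
wrist_force: [0.8, -0.2, -0.4]
width: 0.501
0.9833 (array([20.09, 33.68, 10.38]), array([ 1.00e-02, -0.00e+00,  1.45e+01]))
```

```bash
python3 -m handwheel '[{"dx":20.1,"dy":33.7,"dz":10.4,"wx":0,"wy":0,"wz":14.5},{"dx":20.1,"dy":33.7,"dz":10.4,"wx":0,"wy":0,"wz":14.5},{"dx":20.1,"dy":33.7,"dz":10.4,"wx":0,"wy":0,"wz":14.5},{"dx":20.1,"dy":33.7,"dz":10.4,"wx":0,"wy":0,"wz":14.5},{"dx":20.1,"dy":33.7,"dz":10.4,"wx":0,"wy":0,"wz":14.5},{"dx":20.1,"dy":33.7,"dz":10.4,"wx":0,"wy":0,"wz":14.5},{"dx":20.1,"dy":33.7,"dz":10.4,"wx":0,"wy":0,"wz":14.5},{"dx":20.1,"dy":33.7,"dz":10.4,"wx":0,"wy":0,"wz":14.5},{"dx":20.1,"dy":33.7,"dz":10.4,"wx":0,"wy":0,"wz":14.5},{"dx":20.1,"dy":33.7,"dz":10.4,"wx":0,"wy":0,"wz":14.5}]'; python3 -m handwheel '[{"dx":0,"dy":0,"dz":0,"wx":0,"wy":0,"wz":0}]'; python3 - <<'E'
from h import *
from plant import env,vision
f=vision.grab_frame("wrist"); cv2.imwrite("pics/w1.png",f["img"]); print(f["origin"],f["attitude"])
np.save("w1.npy",np.r_[f["fx"],f["cx"],f["cy"],f["origin"],f["attitude"]])
E
```

```text
t: 1.82
ee_pos: [0.5302, 0.03, 0.2686]
orientation: [0.0, 0.996, -0.088, -0.001]
wrist_force: [0.5, -0.8, 0.6]
width: 0.501
t: 1.9
ee_pos: [0.531, 0.0284, 0.2672]
orientation: [0.001, 0.996, -0.09, -0.001]
wrist_force: [0.2, 0.9, -0.9]
width: 0.501
[0.54573206 0.10843939 0.43782559] [ 0.14569613  0.98525998 -0.08845594 -0.01452451]
```

View pics/w1.png

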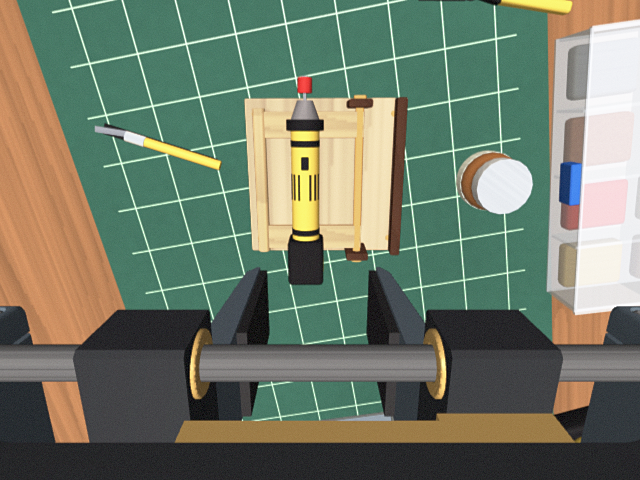

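```bash
cat >> h.py <<'E'
def wl(fn):
    a=np.load(fn); return dict(fx=a[0],cx=a[1],cy=a[2],origin=a[3:6],attitude=a[6:10])
E
python3 - <<'E'
from h import *
im=cv2.imread('pics/w1.png'); w=wl('w1.npy')
hsv=cv2.cvtColor(im,cv2.COLOR_BGR2HSV)
m=cv2.inRange(hsv[80:260,270:340],(20,150,100),(35,255,255)); ys,xs=np.nonzero(m)
rows=[(v+80,270+(m[v].nonzero()[0].min()+m[v].nonzero()[0].max())/2,np.ptp(m[v].nonzero()[0])) for v in range(m.shape[0]) if m[v].any()]
rows=[r for r in rows if 22<r[2]<34]; r=np.array(rows); k=np.polyfit(r[:,0],r[:,1],1); print('yellow rows',r[0],r[-1],k)
P=lambda v,z=.06: plane(w,(np.polyval(k,v),v),z)
a,b=P(r[0,0]),P(r[-1,0]); d=a-b; print('axis pts',a.round(4),b.round(4),'yaw of axis from +y (deg)',np.degrees(np.arctan2(-d[0],d[1])).round(2),np.linalg.norm(d))
for n,v in [('nut mid',125),('drum tip',77),('bat junction',238)]: print(n,P(v).round(4))
m=.001
for n,uv,z in [('rear+y',(245,99),.012),('rear-y',(254,251.5),.012),('lip front +y top',(407,97),.03),('lip front -y top',(399,254),.03),('barhinge',(360,110),.04),('barhinge-y',(357,245),.04)]:
    print(n,plane(w,uv,z).round(4))
E
```

```text
yellow rows [131.  304.5  27. ] [238.  305.5  25. ] [9.19359880e-03 3.03307229e+02]
axis pts [0.5309 0.0988 0.06  ] [ 5.129e-01 -5.000e-04  6.000e-02] yaw of axis from +y (deg) -10.27 0.10092857589027196
nut mid [0.5319 0.1039 0.06  ]
drum tip [0.539  0.1435 0.06  ]
bat junction [ 5.129e-01 -5.000e-04  6.000e-02]
rear+y [0.4765 0.1384 0.012 ]
rear-y [ 0.4495 -0.0196  0.012 ]
lip front +y top [0.6317 0.1114 0.03  ]
lip front -y top [ 0.6051 -0.0443  0.03  ]
barhinge [0.5849 0.1077 0.04  ]
barhinge-y [ 0.5621 -0.0231  0.04  ]
```

The wrist picture shows the tool upright in the image: barrel axis along u≈305, nut at v≈125 and battery junction at v≈238. The stand base runs from its rear edge at u≈250 to the lip at u≈403. That puts the barrel middle at (0.522,0.049), and the two ends of the yellow measure 100.9 mm against a true 100 mm.

```bash
cat >> h.py <<'E'
def down(yaw_deg): # tool down, tool x at this world yaw
    return R.from_euler('z',yaw_deg,degrees=True)*R.from_quat([1,0,0,0])
E
python3 - <<'E'
from h import *
from plant import env
s=env.state(); print(s["ee_pos"],rel(s,[.5230,.0495,.048],down(-10.1)))
E
```

```text
[0.52973893 0.03069791 0.26806557] (array([-0.92, -1.75, 22.01]), array([ 0.05,  0.19, -0.15]))
```

```bash
python3 -m handwheel '[{"dx":-0.9,"dy":-1.75,"dz":8,"wx":0,"wy":0,"wz":0},{"dx":-0.9,"dy":-1.75,"dz":8,"wx":0,"wy":0,"wz":0},{"dx":-0.9,"dy":-1.75,"dz":12,"wx":0,"wy":0,"wz":0},{"dx":-0.9,"dy":-1.75,"dz":15,"wx":0,"wy":0,"wz":0},{"dx":-0.9,"dy":-1.75,"dz":15,"wx":0,"wy":0,"wz":0}]' 45; python3 - <<'E'
from h import *
from plant import env,vision
s=env.state(); print(s["ee_pos"],rel(s,[.5230,.0495,.048],down(-10.1)))
E
```

```text
t: 2.37
ee_pos: [0.5182, 0.0525, 0.1147]
orientation: [0.001, 0.996, -0.087, -0.006]
wrist_force: [-1.1, 1.3, -0.2]
width: 0.45
[0.51823317 0.05252201 0.11466592] (array([0.61, 0.2 , 6.66]), array([0.16, 0.72, 0.17]))
```

```bash
python3 -m handwheel '[{"dx":0,"dy":0,"dz":0,"wx":0,"wy":0,"wz":0},{"dx":0,"dy":0,"dz":0,"wx":0,"wy":0,"wz":0},{"dx":0,"dy":0,"dz":0,"wx":0,"wy":0,"wz":0}]';  python3 - <<'E'
from h import *
from plant import env,vision
f=vision.grab_frame("wrist"); im=f["img"]; cv2.imwrite('pics/w2.png',im)
hsv=cv2.cvtColor(im,cv2.COLOR_BGR2HSV); m=cv2.inRange(hsv[:,200:440],(20,150,100),(35,255,255))
r=np.array([(v,200+(c.min()+c.max())/2,np.ptp(c)) for v in range(0,480,15) if len(c:=m[v].nonzero()[0])>15]); print(r.tolist())
for v,u,_ in r: print(plane(f,(u,v),.06).round(4))
for i in range(3):
  s=env.state(); print(s["ee_pos"].round(4),rel(s,[.5230,.0495,.048],down(-10.1)))
E
```

```text
t: 2.62
ee_pos: [0.5253, 0.0522, 0.1227]
orientation: [-0.001, 0.996, -0.087, 0.003]
wrist_force: [0.1, -0.6, 0.9]
width: 0.451
[[195.0, 313.5, 41.0], [210.0, 313.5, 41.0], [225.0, 313.5, 41.0], [240.0, 313.5, 41.0], [285.0, 313.0, 40.0], [300.0, 313.5, 39.0], [315.0, 313.5, 39.0]]
[0.5296 0.09   0.06  ]
[0.528  0.0812 0.06  ]
[0.5264 0.0722 0.06  ]
[0.5248 0.063  0.06  ]
[0.5193 0.0342 0.06  ]
[0.5178 0.0241 0.06  ]
[0.516  0.0138 0.06  ]
[0.5252 0.052  0.1225] (array([-0.21,  0.3 ,  7.45]), array([-0.08, -0.28,  0.09]))
[0.5252 0.052  0.1225] (array([-0.21,  0.3 ,  7.45]), array([-0.08, -0.28,  0.09]))
[0.5252 0.052  0.1225] (array([-0.21,  0.3 ,  7.45]), array([-0.08, -0.28,  0.09]))
```

```bash
python3 -m handwheel '[{"dx":0,"dy":0,"dz":2,"wx":0,"wy":0,"wz":0},{"dx":0,"dy":0,"dz":4,"wx":0,"wy":0,"wz":0},{"dx":0,"dy":0,"dz":5.5,"wx":0,"wy":0,"wz":0},{"dx":0,"dy":0,"dz":6.5,"wx":0,"wy":0,"wz":0},{"dx":0,"dy":0,"dz":7,"wx":0,"wy":0,"wz":0},{"dx":0,"dy":0,"dz":7,"wx":0,"wy":0,"wz":0},{"dx":0,"dy":0,"dz":7,"wx":0,"wy":0,"wz":0},{"dx":0,"dy":0,"dz":7,"wx":0,"wy":0,"wz":0}]' ; python3 -m handwheel '[{"dx":0,"dy":0,"dz":0,"wx":0,"wy":0,"wz":0},{"dx":0,"dy":0,"dz":0,"wx":0,"wy":0,"wz":0},{"dx":0,"dy":0,"dz":0,"wx":0,"wy":0,"wz":0}]' 45
```

```text
t: 3.33
ee_pos: [0.5244, 0.0518, 0.051]
orientation: [-0.0, 0.996, -0.087, 0.001]
wrist_force: [0.1, 0.4, 0.1]
width: 0.45
t: 3.58
ee_pos: [0.5238, 0.0517, 0.0504]
orientation: [-0.0, 0.996, -0.087, 0.0]
wrist_force: [0.3, 0.3, 0.5]
width: 0.448
```

```bash
python3 -m handwheel '[{"dx":0,"dy":0,"dz":0.4,"wx":0,"wy":0,"wz":0},{"dx":0,"dy":0,"dz":0.4,"wx":0,"wy":0,"wz":0},{"dx":0,"dy":0,"dz":0.4,"wx":0,"wy":0,"wz":0}]' 45; python3 -m handwheel '[{"dx":0,"dy":0,"dz":0,"wx":0,"wy":0,"wz":0},{"dx":0,"dy":0,"dz":0,"wx":0,"wy":0,"wz":0},{"dx":0,"dy":0,"dz":0,"wx":0,"wy":0,"wz":0},{"dx":0,"dy":0,"dz":0,"wx":0,"wy":0,"wz":0},{"dx":0,"dy":0,"dz":0,"wx":0,"wy":0,"wz":0},{"dx":0,"dy":0,"dz":0,"wx":0,"wy":0,"wz":0}]' 5 45;  python3 -m handwheel '[{"dx":0,"dy":0,"dz":-2,"wx":0,"wy":0,"wz":0},{"dx":0,"dy":0,"dz":-5,"wx":0,"wy":0,"wz":0},{"dx":0,"dy":0,"dz":-9,"wx":0,"wy":0,"wz":0},{"dx":0,"dy":0,"dz":-13,"wx":0,"wy":0,"wz":0},{"dx":0,"dy":0,"dz":-17,"wx":0,"wy":0,"wz":0},{"dx":0,"dy":0,"dz":-20,"wx":0,"wy":0,"wz":0},{"dx":0,"dy":0,"dz":-20,"wx":0,"wy":0,"wz":0}]'
```

```text
t: 3.83
ee_pos: [0.5232, 0.0517, 0.0456]
orientation: [0.0, 0.996, -0.087, -0.0]
wrist_force: [0.7, 0.1, -0.4]
width: 0.446
t: 4.33
ee_pos: [0.5233, 0.0517, 0.0459]
orientation: [-0.0, 0.996, -0.087, -0.0]
wrist_force: [-0.7, -0.4, 0.1]
width: 0.277
t: 4.92
ee_pos: [0.5269, 0.052, 0.2527]
orientation: [-0.001, 0.996, -0.087, 0.007]
wrist_force: [1.4, 0.2, -2.4]
width: 0.275
```

```bash
python3 - <<'E'
from h import *
from plant import env
s=env.state(); print(rel(s,[.44,-.36,.31],down(-1.6)))
E
```

```text
(array([-1.32, 42.06, -5.9 ]), array([-0.15, -0.77, -8.41]))
```

```bash
python3 -m handwheel '[{"dx":-1,"dy":2,"dz":-3,"wx":0,"wy":0,"wz":-2},{"dx":-1,"dy":5,"dz":-6,"wx":0,"wy":0,"wz":-4},{"dx":-1,"dy":9,"dz":-6,"wx":0,"wy":0,"wz":-6},{"dx":-1.3,"dy":42,"dz":-6,"wx":0,"wy":0,"wz":-8.4},{"dx":-1.3,"dy":42,"dz":-6,"wx":0,"wy":0,"wz":-8.4},{"dx":-1.3,"dy":42,"dz":-6,"wx":0,"wy":0,"wz":-8.4},{"dx":-1.3,"dy":42,"dz":-6,"wx":0,"wy":0,"wz":-8.4},{"dx":-1.3,"dy":42,"dz":-6,"wx":0,"wy":0,"wz":-8.4},{"dx":-1.3,"dy":42,"dz":-6,"wx":0,"wy":0,"wz":-8.4},{"dx":-1.3,"dy":42,"dz":-6,"wx":0,"wy":0,"wz":-8.4}]'; python3 - <<'E'
from h import *
from plant import env
s=env.state(); print(rel(s,[.44,-.36,.31],down(-1.6)))
E
```

```text
t: 5.75
ee_pos: [0.4433, -0.3235, 0.3041]
orientation: [-0.001, 1.0, -0.014, -0.001]
wrist_force: [0.6, 0.2, -2.3]
width: 0.274
(array([-0.23,  3.66, -0.6 ]), array([-0.11,  0.13, -0.02]))
```

```bash
python3 -m handwheel '[{"dx":0,"dy":3,"dz":0,"wx":0,"wy":0,"wz":0},{"dx":0,"dy":3,"dz":0,"wx":0,"wy":0,"wz":0},{"dx":0,"dy":3,"dz":0,"wx":0,"wy":0,"wz":0},{"dx":0,"dy":3,"dz":0,"wx":0,"wy":0,"wz":0},{"dx":0,"dy":3,"dz":0,"wx":0,"wy":0,"wz":0},{"dx":0,"dy":3,"dz":0,"wx":0,"wy":0,"wz":0},{"dx":0,"dy":3,"dz":0,"wx":0,"wy":0,"wz":0}]'; python3 - <<'E'
from h import *
from plant import env,vision
f=vision.grab_frame("wrist"); cv2.imwrite("pics/w3.png",f["img"]); print(f["origin"],env.state()["ee_pos"])
np.save("w3.npy",np.r_[f["fx"],f["cx"],f["cy"],f["origin"],f["attitude"]])
E
```

```text
t: 6.33
ee_pos: [0.4441, -0.3509, 0.306]
orientation: [-0.0, 1.0, -0.013, 0.0]
wrist_force: [-0.6, -0.3, -2.7]
width: 0.274
[ 0.44579717 -0.2699587   0.47696465] [ 0.44406222 -0.35100736  0.30610575]
```

View pics/w3.png

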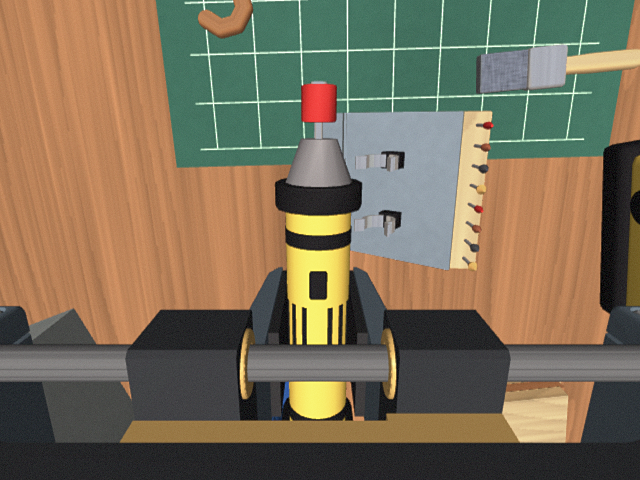

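```bash
python3 - <<'E'
import cv2
im=cv2.imread('pics/w3.png')[140:240,340:470]; cv2.imwrite('pics/w3c.png',cv2.resize(im,None,fx=6,fy=6,interpolation=cv2.INTER_CUBIC))
E
```

```text
(no output)
```

View pics/w3c.png

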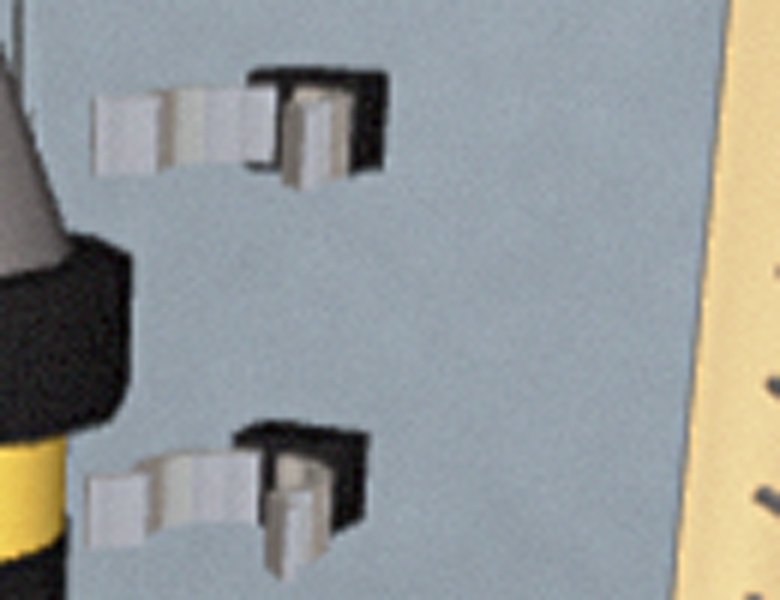

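The crop shows the -x lips' tips at full-image (355.3,162) and (354.5,225), with black mounts around (393,160) and (391,220). I'll enlarge the clips in the two fixed views so I can triangulate the lips.

```bash
python3 - <<'E'
import cv2,numpy as np
sc=cv2.imread('pics/scene0.png');sd=cv2.imread('pics/side0.png')
a=cv2.resize(sc[160:210,190:240],None,fx=8,fy=8,interpolation=cv2.INTER_CUBIC)  # 400x400
b=cv2.resize(sd[340:400,352:412],(400,400),interpolation=cv2.INTER_CUBIC)
cv2.imwrite('pics/clips.png',np.hstack([a,b]))
E
```

```text
(no output)
```

View pics/clips.png

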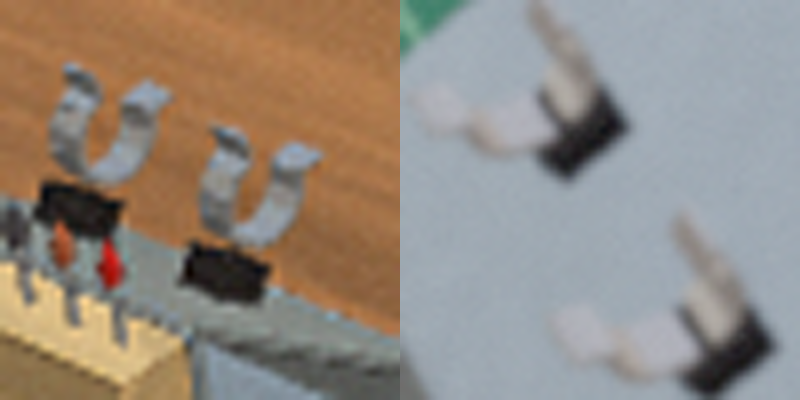

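```bash
cat > m2.py <<'E'
from h import *
from scipy.optimize import least_squares
w=wl('w3.npy')
S=lambda x,y:("scene",(190+x/8-.45,160+y/8-.45)); D=lambda x,y:("side",(352+(x-400)/6.667-.42,340+y/6.667-.42)); W=lambda u,v:(w,(u,v))
c,s=np.cos(np.radians(35)),np.sin(np.radians(35)); t=np.array([c,0,s]); n=np.array([-s,0,c])
obs=[(1,-1,S(78,72)),(-1,-1,S(159,89)),(1,1,S(228,134)),(-1,1,S(307,150)),(-1,1,D(418,104)),(1,1,D(535,5)),(-1,-1,D(557,328)),(1,-1,D(682,212)),(-1,1,W(355.3,162.5)),(-1,-1,W(354.5,225))]
T2=lambda x,y:("scene",(150+(x-399)/3-.33,160+y/3-.33)); T4=lambda x,y:("side",(315+(x-399)*160/399-.3,305+(y-300)*160/300-.3))
base=[((75,75,0),T2(595,242)),((-75,75,0),T2(718,152)),((75,-75,0),T2(458,180)),((-75,-75,0),T4(515,598)),((-75,75,0),T4(405,440)),((75,-75,0),T4(742,527))]
def res(p,use=obs):
    x,y,yaw,a,k=p; Rz=R.from_euler('z',yaw); o=[]
    for sx,sy,(cn,uv) in use: o.append(proj(cn,Rz.apply(np.array([0,sy*.03,0.095])+sx*a*t+k*n)+[x,y,0])[0]-uv)
    return np.ravel(o)
for lab,u in [('all',obs),('no wrist',obs[:-2]),('scene+wrist',obs[:4]+obs[8:]),('side+wrist',obs[4:])]:
    q=least_squares(lambda p:np.r_[res(p,u),(p[4]-.015)/.0015,(p[3]-.013)/.003],[.53,-.33,0,.013,.015],loss='soft_l1')
    print(lab,'seat',q.x[:2].round(4),'yaw',np.degrees(q.x[2]).round(2),'a,k',q.x[3:].round(4),np.round(res(q.x,u),1).tolist())
P=[plane(w,uv,z) for uv,z in [((347,112),.0),((492,112),.11),((476,269),.11)]]
d=P[1]-P[2]; print('block edge yaw',np.degrees(np.arctan2(-d[0],d[1])))
E
python3 m2.py
```

```text
all seat [ 0.5031 -0.3389] yaw -0.46 a,k [0.0171 0.016 ] [0.5, -0.7, -0.1, -0.5, 0.8, -1.1, 0.1, -0.9, -0.4, 1.0, 0.2, 0.3, 0.1, 1.0, 0.9, 2.0, 0.4, -1.5, 0.7, -1.1]
no wrist seat [ 0.5037 -0.3372] yaw -0.87 a,k [0.0168 0.015 ] [0.9, -0.0, 0.1, 0.1, 1.0, -0.3, 0.2, -0.1, -0.0, -0.1, 0.3, -0.4, 0.2, -0.1, 0.6, 1.3]
scene+wrist seat [ 0.5019 -0.3404] yaw -0.79 a,k [0.0175 0.014 ] [0.1, -0.3, -0.3, -0.1, 0.2, -0.6, -0.2, -0.4, 0.1, -0.1, 0.0, -0.1]
side+wrist seat [ 0.5036 -0.3393] yaw -0.58 a,k [0.0167 0.0183] [-0.5, 0.3, -0.2, -0.0, 0.1, 0.4, 0.4, 1.8, 0.2, -0.8, 0.3, -0.1]
block edge yaw -0.5259420047228615
```

```bash
cat >> h.py <<'E'
c35,s35=np.cos(np.radians(35)),np.sin(np.radians(35))
def clip_pose(out,yaw=-.9,seat=(.503,-.339,.095),goff=.0141,dy=.0025):
    Z=R.from_euler('z',yaw,degrees=True); n=Z.apply([-s35,0,c35])
    M=np.array([[c35,0,s35],[0,-1,0],[s35,0,-c35]])
    return np.array(seat)+(out-goff)*n+Z.apply([0,dy,0]), Z*R.from_matrix(M)
E
python3 - <<'E'
from h import *
from plant import env
s=env.state(); P,Rt=clip_pose(.07); print(s["t"],P,rel(s,P,Rt))
E
```

```text
6.3833 [ 0.4709803  -0.33599669  0.1407906 ] (array([ 2.65, -1.57, 16.53]), array([ 0.19, 34.99, -0.61]))
```

```bash
python3 -m handwheel '[{"dx":1,"dy":-0.5,"dz":2,"wx":0,"wy":7,"wz":0},{"dx":1,"dy":-1,"dz":4,"wx":0,"wy":14,"wz":-0.6},{"dx":2.6,"dy":-1.6,"dz":6,"wx":0,"wy":21,"wz":-0.6},{"dx":2.6,"dy":-1.6,"dz":9,"wx":0,"wy":28,"wz":-0.6},{"dx":2.6,"dy":-1.6,"dz":12,"wx":0.2,"wy":35,"wz":-0.6},{"dx":2.6,"dy":-1.6,"dz":14,"wx":0.2,"wy":35,"wz":-0.6},{"dx":2.6,"dy":-1.6,"dz":16.5,"wx":0.2,"wy":35,"wz":-0.6},{"dx":2.6,"dy":-1.6,"dz":16.5,"wx":0.2,"wy":35,"wz":-0.6},{"dx":2.6,"dy":-1.6,"dz":16.5,"wx":0.2,"wy":35,"wz":-0.6},{"dx":2.6,"dy":-1.6,"dz":16.5,"wx":0.2,"wy":35,"wz":-0.6}]'; python3 -m handwheel '[{"dx":0,"dy":0,"dz":0,"wx":0,"wy":0,"wz":0},{"dx":0,"dy":0,"dz":0,"wx":0,"wy":0,"wz":0},{"dx":0,"dy":0,"dz":0,"wx":0,"wy":0,"wz":0}]'; python3 - <<'E'
from h import *
from plant import env,vision
s=env.state(); P,Rt=clip_pose(.0); print(s["ee_pos"],rel(s,P,Rt),s["wrist_force"])
f=vision.grab_frame("side"); g=vision.grab_frame("scene")
a=cv2.resize(f["img"][270:470,290:490],(400,400)); b=cv2.resize(g["img"][110:260,120:270],(400,400)); cv2.imwrite("pics/p1.png",np.hstack([a,b]))
E
```

```text
t: 7.22
ee_pos: [0.4717, -0.3376, 0.1431]
orientation: [0.004, 0.953, -0.008, 0.302]
wrist_force: [1.2, 0.3, -2.2]
width: 0.279
t: 7.47
ee_pos: [0.4712, -0.3372, 0.1427]
orientation: [0.004, 0.953, -0.008, 0.302]
wrist_force: [0.1, -0.7, -2.4]
width: 0.278
[ 0.47117993 -0.33719314  0.14267145] (array([-0.14, -0.14,  7.14]), array([ 0.13, -0.12,  0.04])) [ 0.08022848 -0.71535567 -2.42760208]
```

View pics/p1.png

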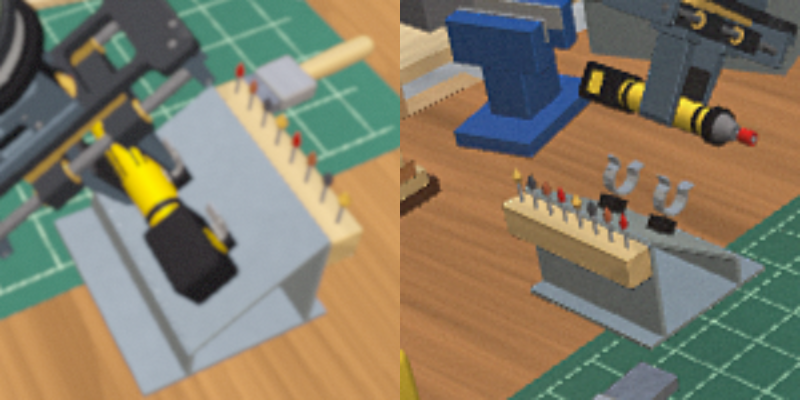

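The picture shows the tool hovering parallel to the clip axis, clear of the clips, with its drum tip at scene pixel (253,161). I'll compare the predicted axis pixels with the pictured ones.

```bash
python3 - <<'E'
from h import *
from plant import env
s=env.state(); T=tool(s); C=s["ee_pos"]+T.apply([0,.0025,-.0141]) # barrel centre
for n,y in [('drum tip',.095),('nut outer',.06),('bat junction',-.05),('bat end',-.095),('centre',0)]:
    P=C+T.apply([0,-y,0]); a=proj('scene',P)[0]; b=proj('side',P)[0]
    print(n,'scene tile',((a-[120,110])/.375+[400,0]).round(),'side tile',((b-[290,270])*2).round())
E
```

```text
drum tip scene tile [751. 137.] side tile [68. 65.]
nut outer scene tile [720. 126.] side tile [90. 99.]
bat junction scene tile [627.  91.] side tile [169. 224.]
bat end scene tile [591.  78.] side tile [208. 286.]
centre scene tile [669. 106.] side tile [131. 163.]
```

```bash
python3 -m handwheel '[{"dx":-0.1,"dy":-0.1,"dz":1.5,"wx":0,"wy":0,"wz":0},{"dx":-0.1,"dy":-0.1,"dz":3,"wx":0,"wy":0,"wz":0},{"dx":-0.1,"dy":-0.1,"dz":4,"wx":0,"wy":0,"wz":0},{"dx":-0.1,"dy":-0.1,"dz":4.5,"wx":0,"wy":0,"wz":0},{"dx":-0.1,"dy":-0.1,"dz":5,"wx":0,"wy":0,"wz":0},{"dx":-0.1,"dy":-0.1,"dz":5,"wx":0,"wy":0,"wz":0}]' 5 55; python3 -m handwheel '[{"dx":0,"dy":0,"dz":0.3,"wx":0,"wy":0,"wz":0},{"dx":0,"dy":0,"dz":0.6,"wx":0,"wy":0,"wz":0},{"dx":0,"dy":0,"dz":0.9,"wx":0,"wy":0,"wz":0},{"dx":0,"dy":0,"dz":1.2,"wx":0,"wy":0,"wz":0},{"dx":0,"dy":0,"dz":1.2,"wx":0,"wy":0,"wz":0}]'; python3 - <<'E'
from h import *
from plant import env
s=env.state(); P,Rt=clip_pose(.0); print(rel(s,P,Rt),tool(s).inv().apply(s["wrist_force"]).round(1),s["moment"].round(2))
E
```

```text
t: 8.07
ee_pos: [0.4984, -0.336, 0.0989]
orientation: [0.002, 0.954, -0.008, 0.301]
wrist_force: [0.6, -0.8, -2.8]
width: 0.272
t: 8.48
ee_pos: [0.5057, -0.3374, 0.0909]
orientation: [0.004, 0.953, -0.009, 0.302]
wrist_force: [0.7, -0.6, 1.1]
width: 0.275
(array([ 0.01, -0.09,  0.92]), array([ 0.19, -0.13, -0.07])) [ 1.2  0.6 -0.5] [-0.14  0.21 -0.1 ]
```

```bash
python3 -m handwheel '[{"dx":0,"dy":0,"dz":0.3,"wx":0,"wy":0,"wz":0},{"dx":0,"dy":0,"dz":0.5,"wx":0,"wy":0,"wz":0},{"dx":0,"dy":0,"dz":0.7,"wx":0,"wy":0,"wz":0},{"dx":0,"dy":0,"dz":0.7,"wx":0,"wy":0,"wz":0}]' ; python3 -m handwheel '[{"dx":0,"dy":0,"dz":0.2,"wx":0,"wy":0,"wz":0},{"dx":0,"dy":0,"dz":0.4,"wx":0,"wy":0,"wz":0},{"dx":0,"dy":0,"dz":0.4,"wx":0,"wy":0,"wz":0},{"dx":0,"dy":0,"dz":0.4,"wx":0,"wy":0,"wz":0}]'; python3 - <<'E'
from h import *
from plant import env
s=env.state(); P,Rt=clip_pose(.0); print(rel(s,P,Rt),tool(s).inv().apply(s["wrist_force"]).round(1),s["moment"].round(2))
E
```

```text
t: 8.82
ee_pos: [0.5101, -0.3369, 0.0845]
orientation: [0.003, 0.953, -0.008, 0.302]
wrist_force: [4.3, -1.6, 1.6]
width: 0.278
t: 9.15
ee_pos: [0.5113, -0.3368, 0.0829]
orientation: [0.003, 0.953, -0.008, 0.302]
wrist_force: [-11.5, 1.9, 19.8]
width: 0.275
(array([ 0.02, -0.02, -0.06]), array([ 0.14, -0.17, -0.02])) [  2.   -1.7 -22.9] [0.16 0.23 0.14]
```

```bash
python3 -m handwheel '[{"dx":0,"dy":0,"dz":0.1,"wx":0,"wy":0,"wz":0},{"dx":0,"dy":0,"dz":0.1,"wx":0,"wy":0,"wz":0},{"dx":0,"dy":0,"dz":-0.2,"wx":0,"wy":0,"wz":0}]'; python3 -m handwheel '[{"dx":0,"dy":0,"dz":0,"wx":0,"wy":0,"wz":0},{"dx":0,"dy":0,"dz":0,"wx":0,"wy":0,"wz":0},{"dx":0,"dy":0,"dz":0,"wx":0,"wy":0,"wz":0},{"dx":0,"dy":0,"dz":0,"wx":0,"wy":0,"wz":0}]' 48;  python3 -m handwheel '[{"dx":0,"dy":0,"dz":-2,"wx":0,"wy":0,"wz":0},{"dx":0,"dy":0,"dz":-5,"wx":0,"wy":0,"wz":0},{"dx":0,"dy":0,"dz":-9,"wx":0,"wy":0,"wz":0},{"dx":0,"dy":0,"dz":-13,"wx":0,"wy":0,"wz":0},{"dx":0,"dy":0,"dz":-17,"wx":0,"wy":-7,"wz":0},{"dx":0,"dy":0,"dz":-20,"wx":0,"wy":-14,"wz":0},{"dx":0,"dy":0,"dz":-20,"wx":0,"wy":-20,"wz":0}]';python3 - <<'E'
from h import *
from plant import env,vision
f=vision.grab_frame("side"); g=vision.grab_frame("scene")
a=cv2.resize(f["img"][300:450,330:480],(400,400),interpolation=cv2.INTER_CUBIC); b=cv2.resize(g["img"][150:250,150:250],(400,400),interpolation=cv2.INTER_CUBIC); cv2.imwrite("pics/p2.png",np.hstack([a,b]))
n=np.array([-s35,0,c35]);Z=R.from_euler('z',-.9,degrees=True)
for y in (.095,.06,.05,0,-.05,-.095):
    P=Z.apply([0,y-.0,0])+[.503,-.339,.095]; A=proj('scene',P)[0];B=proj('side',P)[0]
    print(y,'side tile',((B-[330,300])/.375).round(),'scene tile',((A-[150,150])*4+[400,0]).round())
E
```

```text
t: 9.4
ee_pos: [0.5108, -0.3368, 0.0839]
orientation: [0.003, 0.953, -0.009, 0.302]
wrist_force: [18.0, -1.5, -12.5]
width: 0.272
t: 9.73
ee_pos: [0.5097, -0.3359, 0.0813]
orientation: [0.002, 0.954, -0.008, 0.3]
wrist_force: [0.9, 0.9, -0.2]
width: 0.475
t: 10.32
ee_pos: [0.3925, -0.3366, 0.2509]
orientation: [0.005, 0.989, -0.011, 0.148]
wrist_force: [0.9, 0.7, -0.6]
width: 0.479
0.095 side tile [46. 55.] scene tile [770. 166.]
0.06 side tile [75. 99.] scene tile [724. 147.]
0.05 side tile [ 84. 112.] scene tile [711. 142.]
0 side tile [130. 181.] scene tile [648. 116.]
-0.05 side tile [181. 259.] scene tile [587.  92.]
-0.095 side tile [232. 336.] scene tile [533.  70.]
```

View pics/p2.png

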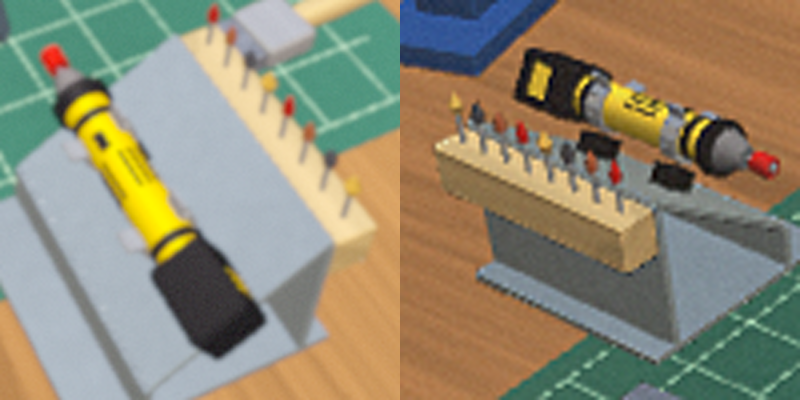

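The two clip lips are visible gripping the barrel in both views. The drum tip at side (45,52) and battery end at (232,340) match the seated prediction to within about 1–2 mm, so the tool is home. Next is the stand's frame.

```bash
cat >> h.py <<'E'
ST=np.array([.556,.0447]); SY=-10.0
def stand(P): return R.from_euler('z',SY,degrees=True).apply(np.array(P))+[ST[0],ST[1],0]
def instand(P): return R.from_euler('z',-SY,degrees=True).apply(np.array(P)-[ST[0],ST[1],0])
E
python3 - <<'E'
from h import *
from plant import env
w=wl('w1.npy'); im=cv2.imread('pics/w1.png')
for v in (150,175,200): print(instand(plane(w,(262.5,v),.042)).round(4))
print(im[175,248:300:2].tolist())
s=env.state(); print(stand([-.077,0,.022]),rel(s,stand([-.077,0,.25]),down(SY)))
E
```

```text
[-0.0753  0.0309  0.042 ]
[-0.0763  0.007   0.042 ]
[-0.0774 -0.0178  0.042 ]
[[126, 161, 165], [168, 212, 233], [169, 212, 232], [173, 214, 233], [143, 202, 233], [156, 209, 234], [154, 205, 232], [159, 212, 236], [136, 190, 224], [91, 136, 168], [162, 201, 226], [163, 201, 226], [174, 217, 235], [180, 220, 239], [183, 224, 242], [182, 223, 241], [188, 226, 243], [184, 225, 242], [185, 226, 241], [175, 220, 236], [168, 211, 232], [178, 219, 242], [57, 136, 165], [43, 69, 80], [109, 244, 255], [53, 107, 123]]
[0.4801698  0.05807091 0.022     ] (array([  7.38, -39.53,   2.04]), array([ -1.06, -17.37,   9.22]))
```

```bash
python3 -m handwheel '[{"dx":7.4,"dy":-39.5,"dz":2,"wx":-1,"wy":-17.4,"wz":9.2},{"dx":7.4,"dy":-39.5,"dz":2,"wx":-1,"wy":-17.4,"wz":9.2},{"dx":7.4,"dy":-39.5,"dz":2,"wx":-1,"wy":-17.4,"wz":9.2},{"dx":7.4,"dy":-39.5,"dz":2,"wx":-1,"wy":-17.4,"wz":9.2},{"dx":7.4,"dy":-39.5,"dz":2,"wx":-1,"wy":-17.4,"wz":9.2},{"dx":7.4,"dy":-39.5,"dz":2,"wx":-1,"wy":-17.4,"wz":9.2},{"dx":7.4,"dy":-39.5,"dz":2,"wx":-1,"wy":-17.4,"wz":9.2},{"dx":7.4,"dy":-39.5,"dz":2,"wx":-1,"wy":-17.4,"wz":9.2},{"dx":7.4,"dy":-39.5,"dz":2,"wx":-1,"wy":-17.4,"wz":9.2},{"dx":7.4,"dy":-39.5,"dz":2,"wx":-1,"wy":-17.4,"wz":9.2}]' 45; python3 -m handwheel '[{"dx":0,"dy":0,"dz":0,"wx":0,"wy":0,"wz":0},{"dx":0,"dy":0,"dz":0,"wx":0,"wy":0,"wz":0},{"dx":0,"dy":0,"dz":0,"wx":0,"wy":0,"wz":0}]';  python3 - <<'E'
from h import *
from plant import env
s=env.state(); print(rel(s,stand([-.0765,0,.09]),down(SY)),rel(s,stand([-.0765,0,.023]),down(SY)))
E
```

```text
t: 11.25
ee_pos: [0.4746, 0.0521, 0.2463]
orientation: [-0.005, 0.996, -0.087, -0.005]
wrist_force: [1.0, 0.3, -0.4]
width: 0.445
t: 11.5
ee_pos: [0.4751, 0.0493, 0.247]
orientation: [-0.004, 0.996, -0.087, -0.005]
wrist_force: [0.4, -1.4, -0.2]
width: 0.448
(array([ 0.57, -0.83, 15.7 ]), array([-0.43,  0.61, -0.03])) (array([ 0.64, -0.78, 22.4 ]), array([-0.43,  0.61, -0.03]))
```

```bash
python3 -m handwheel '[{"dx":0.6,"dy":-0.8,"dz":4,"wx":-0.4,"wy":0.6,"wz":0},{"dx":0.6,"dy":-0.8,"dz":8,"wx":-0.4,"wy":0.6,"wz":0},{"dx":0.6,"dy":-0.8,"dz":12,"wx":-0.4,"wy":0.6,"wz":0},{"dx":0.6,"dy":-0.8,"dz":15.7,"wx":-0.4,"wy":0.6,"wz":0},{"dx":0.6,"dy":-0.8,"dz":15.7,"wx":-0.4,"wy":0.6,"wz":0},{"dx":0.6,"dy":-0.8,"dz":15.7,"wx":-0.4,"wy":0.6,"wz":0},{"dx":0.6,"dy":-0.8,"dz":15.7,"wx":-0.4,"wy":0.6,"wz":0}]';  python3 - <<'E'
from h import *
from plant import env,vision
s=env.state(); print(rel(s,stand([-.0765,0,.09]),down(SY)),rel(s,stand([-.0765,0,.023]),down(SY)))
f=vision.grab_frame("wrist"); im=f["img"]; cv2.imwrite("pics/w5.png",im)
# dark gap edges around the bar in rows above the fingers
g=cv2.cvtColor(im,cv2.COLOR_BGR2GRAY).astype(float)
for v in (200,220,240):
    d=np.abs(np.diff(cv2.GaussianBlur(g,(3,5),0)[v])); pk=[u for u in range(1,639) if d[u]>6 and d[u]==d[max(0,u-4):u+5].max() and 200<u<450]
    print(v,[(u,int(d[u]),instand(plane(f,(u+.5,v),.04))[0].round(4)) for u in pk])
E
```

```text
t: 12.08
ee_pos: [0.4841, 0.0565, 0.0935]
orientation: [-0.0, 0.996, -0.089, 0.003]
wrist_force: [0.6, -0.2, 0.8]
width: 0.452
(array([-0.37, -0.08,  0.35]), array([-0.07, -0.37, -0.24])) (array([-0.41, -0.07,  7.05]), array([-0.07, -0.37, -0.24]))
200 [(202, 10, np.float64(-0.1374)), (226, 65, np.float64(-0.1239)), (281, 53, np.float64(-0.093)), (297, 19, np.float64(-0.084)), (319, 36, np.float64(-0.0716))]
220 [(237, 40, np.float64(-0.1184)), (281, 42, np.float64(-0.0933)), (297, 15, np.float64(-0.0842)), (319, 37, np.float64(-0.0716))]
240 [(236, 63, np.float64(-0.1197)), (282, 55, np.float64(-0.0931)), (298, 18, np.float64(-0.0838)), (319, 37, np.float64(-0.0716))]
```

```bash
python3 -m handwheel '[{"dx":-0.3,"dy":0,"dz":2,"wx":0,"wy":0,"wz":0},{"dx":-0.3,"dy":0,"dz":4,"wx":0,"wy":0,"wz":0},{"dx":-0.3,"dy":0,"dz":5.5,"wx":0,"wy":0,"wz":0},{"dx":-0.3,"dy":0,"dz":6.5,"wx":0,"wy":0,"wz":0},{"dx":-0.3,"dy":0,"dz":6.8,"wx":0,"wy":0,"wz":0},{"dx":-0.3,"dy":0,"dz":6.8,"wx":0,"wy":0,"wz":0},{"dx":-0.3,"dy":0,"dz":6.8,"wx":0,"wy":0,"wz":0}]' ; python3 - <<'E'
from h import *
from plant import env
s=env.state(); print(s["ee_pos"],rel(s,stand([-.0777,0,.023]),down(SY)),s["wrist_force"])
E
```

```text
t: 12.72
ee_pos: [0.4816, 0.058, 0.0256]
orientation: [-0.0, 0.996, -0.088, 0.004]
wrist_force: [-0.4, 1.2, 0.7]
width: 0.45
[0.481602   0.05798067 0.02560221] (array([-0.21,  0.02,  0.26]), array([-0.07, -0.41, -0.15])) [-0.3648682   1.18448076  0.700936  ]
```

```bash
python3 -m handwheel '[{"dx":-0.2,"dy":0,"dz":0,"wx":0,"wy":0,"wz":0},{"dx":-0.2,"dy":0,"dz":0,"wx":0,"wy":0,"wz":0}]'; python3 -m handwheel '[{"dx":0,"dy":0,"dz":0,"wx":0,"wy":0,"wz":0},{"dx":0,"dy":0,"dz":0,"wx":0,"wy":0,"wz":0},{"dx":0,"dy":0,"dz":0,"wx":0,"wy":0,"wz":0},{"dx":0,"dy":0,"dz":0,"wx":0,"wy":0,"wz":0},{"dx":0,"dy":0,"dz":0,"wx":0,"wy":0,"wz":0},{"dx":0,"dy":0,"dz":0,"wx":0,"wy":0,"wz":0}]' 2 25; python3 -m handwheel '[{"dx":0.04,"dy":0,"dz":-0.83,"wx":0,"wy":0,"wz":0},{"dx":0.14,"dy":0,"dz":-1.65,"wx":0,"wy":0,"wz":0},{"dx":0.32,"dy":0,"dz":-2.46,"wx":0,"wy":0,"wz":0},{"dx":0.57,"dy":0,"dz":-3.25,"wx":0,"wy":0,"wz":0},{"dx":0.89,"dy":0,"dz":-4,"wx":0,"wy":0,"wz":0},{"dx":1.27,"dy":0,"dz":-4.75,"wx":0,"wy":0,"wz":0},{"dx":1.72,"dy":0,"dz":-5.45,"wx":0,"wy":0,"wz":0},{"dx":2.22,"dy":0,"dz":-6.1,"wx":0,"wy":0,"wz":0},{"dx":2.22,"dy":0,"dz":-6.1,"wx":0,"wy":0,"wz":0}]'
```

```text
t: 12.88
ee_pos: [0.4787, 0.0584, 0.0251]
orientation: [-0.0, 0.996, -0.088, 0.003]
wrist_force: [-0.1, -0.0, 0.6]
width: 0.452
t: 13.38
ee_pos: [0.4797, 0.0581, 0.0242]
orientation: [0.0, 0.996, -0.088, 0.004]
wrist_force: [4.7, -1.9, -1.5]
width: 0.124
t: 14.13
ee_pos: [0.4993, 0.0545, 0.086]
orientation: [-0.0, 0.996, -0.089, 0.001]
wrist_force: [-1.2, 0.9, 4.1]
width: 0.128
```

```bash
python3 -m handwheel '[{"dx":0.56,"dy":0,"dz":-0.6,"wx":0,"wy":0,"wz":0},{"dx":1.17,"dy":0,"dz":-1.17,"wx":0,"wy":0,"wz":0},{"dx":1.83,"dy":0,"dz":-1.67,"wx":0,"wy":0,"wz":0},{"dx":2.53,"dy":0,"dz":-2.12,"wx":0,"wy":0,"wz":0},{"dx":3.27,"dy":0,"dz":-2.5,"wx":0,"wy":0,"wz":0},{"dx":4,"dy":0,"dz":-2.82,"wx":0,"wy":0,"wz":0},{"dx":4.5,"dy":0,"dz":-2.97,"wx":0,"wy":0,"wz":0},{"dx":4.5,"dy":0,"dz":-2.97,"wx":0,"wy":0,"wz":0},{"dx":4.5,"dy":0,"dz":-2.97,"wx":0,"wy":0,"wz":0}]';  python3 - <<'E'
from h import *
from plant import env
s=env.state(); p=s["ee_pos"]+np.array([0,0,.0154]); q=instand(p); print(q, 'angle',np.degrees(np.arctan2(q[2]-.04,.0173-q[0])),instand([.4797,.0581,.0396]),s["wrist_force"])
E
```

```text
t: 14.88
ee_pos: [0.5413, 0.047, 0.1179]
orientation: [-0.0, 0.996, -0.088, -0.001]
wrist_force: [-11.9, 2.5, 16.2]
width: 0.123
[-0.01483776 -0.00031314  0.13331536] angle 70.9963181665664 [-7.74677171e-02 -5.29320656e-05  3.96000000e-02] [-11.8898865    2.52480336  16.20278323]
```

```bash
python3 -m handwheel '[{"dx":0,"dy":0,"dz":0,"wx":0,"wy":0,"wz":0},{"dx":0,"dy":0,"dz":0,"wx":0,"wy":0,"wz":0},{"dx":0,"dy":0,"dz":0,"wx":0,"wy":0,"wz":0},{"dx":0,"dy":0,"dz":0,"wx":0,"wy":0,"wz":0}]' 45; python3 -m handwheel '[{"dx":0,"dy":0,"dz":-2,"wx":0,"wy":0,"wz":0},{"dx":0,"dy":0,"dz":-5,"wx":0,"wy":0,"wz":0},{"dx":0,"dy":0,"dz":-9,"wx":0,"wy":0,"wz":0},{"dx":0,"dy":0,"dz":-13,"wx":0,"wy":0,"wz":0},{"dx":0,"dy":0,"dz":-17,"wx":0,"wy":0,"wz":0},{"dx":0,"dy":0,"dz":-20,"wx":0,"wy":0,"wz":0},{"dx":0,"dy":0,"dz":-24,"wx":0,"wy":0,"wz":0},{"dx":0,"dy":0,"dz":-24,"wx":0,"wy":0,"wz":0}]'; python3 - <<'E'
from h import *
from plant import env
s=env.state(); print(s["ee_pos"],rel(s,[.458,.30,.37],down(5)))
E
```

```text
t: 15.22
ee_pos: [0.5448, 0.0463, 0.1155]
orientation: [0.0, 0.996, -0.088, 0.003]
wrist_force: [1.1, -0.8, -0.1]
width: 0.384
t: 15.88
ee_pos: [0.5461, 0.0466, 0.3633]
orientation: [-0.001, 0.996, -0.088, 0.01]
wrist_force: [0.6, -0.8, 0.5]
width: 0.452
[0.54609969 0.04660117 0.36333414] (array([-13.12, -23.39,  -0.83]), array([ -0.06,  -1.12, -15.14]))
```

```bash
python3 -m handwheel '[{"dx":-3,"dy":-3,"dz":-1,"wx":0,"wy":0,"wz":-7},{"dx":-13,"dy":-23.4,"dz":-1,"wx":0,"wy":0,"wz":-14},{"dx":-13,"dy":-23.4,"dz":-1,"wx":0,"wy":0,"wz":-14},{"dx":-13,"dy":-23.4,"dz":-1,"wx":0,"wy":0,"wz":-14},{"dx":-13,"dy":-23.4,"dz":-1,"wx":0,"wy":0,"wz":-14},{"dx":-13,"dy":-23.4,"dz":-1,"wx":0,"wy":0,"wz":-14},{"dx":-13,"dy":-23.4,"dz":-1,"wx":0,"wy":0,"wz":-14},{"dx":-13,"dy":-23.4,"dz":-1,"wx":0,"wy":0,"wz":-14},{"dx":-13,"dy":-23.4,"dz":-1,"wx":0,"wy":0,"wz":-14},{"dx":-13,"dy":-23.4,"dz":-1,"wx":0,"wy":0,"wz":-14}]'; python3 -m handwheel '[{"dx":0,"dy":0,"dz":0,"wx":0,"wy":0,"wz":0},{"dx":0,"dy":0,"dz":0,"wx":0,"wy":0,"wz":0},{"dx":0,"dy":0,"dz":0,"wx":0,"wy":0,"wz":0}]'; python3 - <<'E'
from h import *
from plant import env,vision
f=vision.grab_frame("wrist"); g=vision.grab_frame("side"); print(f["origin"],env.state()["ee_pos"])
cv2.imwrite("pics/w6.png",f["img"]); cv2.imwrite("pics/s6.png",g["img"]); np.save("w6.npy",np.r_[f["fx"],f["cx"],f["cy"],f["origin"],f["attitude"]])
cv2.imwrite("pics/m6.png",np.hstack([f["img"][:300,140:540],cv2.resize(g["img"][130:280,210:350],(400,428))[:300]]))
E
```

```text
t: 16.72
ee_pos: [0.4566, 0.2992, 0.3643]
orientation: [0.001, 0.999, 0.034, 0.002]
wrist_force: [0.6, -1.2, 0.1]
width: 0.451
t: 16.97
ee_pos: [0.4567, 0.2988, 0.3647]
orientation: [0.0, 0.999, 0.033, 0.002]
wrist_force: [-0.1, -0.2, -1.0]
width: 0.449
[0.45017408 0.3796437  0.53552764] [0.45652939 0.2991335  0.36464526]
```

View pics/m6.png

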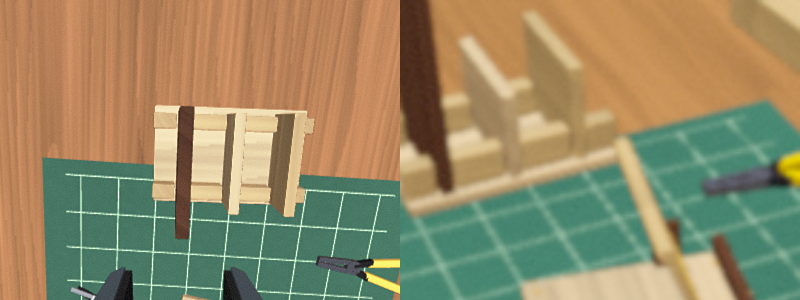

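The wrist view shows the panel's dark top edge at u≈318–333, v≈107–238, with the two blanks to its right. The side crop shows the frame's slats standing up.

```bash
python3 - <<'E'
from h import *
from plant import env
im=cv2.imread('pics/w6.png'); w=wl('w6.npy')
hsv=cv2.cvtColor(im,cv2.COLOR_BGR2HSV); m=cv2.inRange(im,(0,0,0),(70,70,110)); m[:, :300]=0; m[:,350:]=0; m[250:]=0; m[:100]=0
m=cv2.morphologyEx(m,cv2.MORPH_OPEN,np.ones((3,3)))
c=max(cv2.findContours(m,cv2.RETR_EXTERNAL,cv2.CHAIN_APPROX_NONE)[0],key=cv2.contourArea)
print(cv2.boundingRect(c),cv2.boxPoints(cv2.minAreaRect(c)).tolist())
for v in (112,140,170,200,232):
    u=np.nonzero(m[v])[0]; print(v,u.min(),u.max(),[plane(w,(x,v),.2)[:2].round(4).tolist() for x in (u.min()-.5,u.max()+.5)])
b=cv2.boundingRect(c); u=(b[0]+b[2]/2)
print('ends',plane(w,(u,b[1]-.5),.2),plane(w,(u,b[1]+b[3]-.5),.2))
# frame angle check: slat end in side view
from h import stand
print('bar ends at 70deg side px',proj('side',[stand([-.0145,y,.129]) for y in(-.067,.067)]).round(1).tolist())
E
```

```text
(316, 106, 18, 84) [[315.0254821777344, 188.4473419189453], [318.8396301269531, 105.80799102783203], [333.5774841308594, 106.48820495605469], [329.7633361816406, 189.1275634765625]]
112 319 333 [[0.4521, 0.3843], [0.4639, 0.3851]]
140 318 331 [[0.4527, 0.3627], [0.464, 0.3635]]
170 317 330 [[0.4535, 0.3387], [0.465, 0.3394]]
200 316 329 [[0.4543, 0.3136], [0.466, 0.3144]]
232 315 328 [[0.4552, 0.2856], [0.4673, 0.2864]]
ends [0.45686718 0.38952622 0.2       ] [0.46162304 0.32299623 0.2       ]
bar ends at 70deg side px [[302.5, 218.8], [286.6, 180.8]]
```

```bash
python3 - <<'E'
from h import *
from plant import env
s=env.state(); print(rel(s,[.4594,.335,.168],down(1.9)))
E
python3 -m handwheel '[{"dx":0.0,"dy":-3.6,"dz":4,"wx":0,"wy":0,"wz":2},{"dx":0.0,"dy":-3.6,"dz":8,"wx":0,"wy":0,"wz":2},{"dx":0.0,"dy":-3.6,"dz":11,"wx":0,"wy":0,"wz":2},{"dx":0.0,"dy":-3.6,"dz":12,"wx":0,"wy":0,"wz":2},{"dx":0.0,"dy":-3.6,"dz":12,"wx":0,"wy":0,"wz":2},{"dx":0.0,"dy":-3.6,"dz":12,"wx":0,"wy":0,"wz":2},{"dx":0.0,"dy":-3.6,"dz":12,"wx":0,"wy":0,"wz":2}]'; python3 - <<'E'
from h import *
from plant import env
s=env.state(); print(rel(s,[.4594,.335,.168],down(1.9)))
E
```

```text
(array([ 0.44, -3.57, 19.66]), array([ 0.03, -0.24,  1.89]))
t: 17.65
ee_pos: [0.4558, 0.3363, 0.2474]
orientation: [-0.001, 1.0, 0.016, 0.004]
wrist_force: [0.8, 0.9, 1.1]
width: 0.448
(array([0.29, 0.16, 7.94]), array([-0.13, -0.47, -0.07]))
```

```bash
python3 -m handwheel '[{"dx":0.3,"dy":0.1,"dz":2,"wx":0,"wy":-0.4,"wz":0},{"dx":0.3,"dy":0.1,"dz":4,"wx":0,"wy":-0.4,"wz":0},{"dx":0.3,"dy":0.1,"dz":6,"wx":0,"wy":-0.4,"wz":0},{"dx":0.3,"dy":0.1,"dz":7.5,"wx":0,"wy":-0.4,"wz":0},{"dx":0.3,"dy":0.1,"dz":7.9,"wx":0,"wy":-0.4,"wz":0},{"dx":0.3,"dy":0.1,"dz":7.9,"wx":0,"wy":-0.4,"wz":0},{"dx":0.3,"dy":0.1,"dz":7.9,"wx":0,"wy":-0.4,"wz":0},{"dx":0.3,"dy":0.1,"dz":7.9,"wx":0,"wy":-0.4,"wz":0}]'; python3 - <<'E'
from h import *
from plant import env
s=env.state(); print(rel(s,[.4594,.335,.168],down(1.9)),s["wrist_force"])
E
```

```text
t: 18.32
ee_pos: [0.4587, 0.3355, 0.1676]
orientation: [-0.001, 1.0, 0.016, 0.0]
wrist_force: [0.5, 0.2, 0.4]
width: 0.451
(array([ 0.06,  0.05, -0.04]), array([-0.09, -0.01, -0.04])) [0.52421661 0.19257212 0.38283332]
```

```bash
python3 -m handwheel '[{"dx":0,"dy":0,"dz":0,"wx":0,"wy":0,"wz":0},{"dx":0,"dy":0,"dz":0,"wx":0,"wy":0,"wz":0},{"dx":0,"dy":0,"dz":0,"wx":0,"wy":0,"wz":0},{"dx":0,"dy":0,"dz":0,"wx":0,"wy":0,"wz":0},{"dx":0,"dy":0,"dz":0,"wx":0,"wy":0,"wz":0},{"dx":0,"dy":0,"dz":0,"wx":0,"wy":0,"wz":0}]' 2 40;python3 -m handwheel '[{"dx":0,"dy":0,"dz":-1,"wx":0,"wy":0,"wz":0},{"dx":0,"dy":0,"dz":-2.5,"wx":0,"wy":0,"wz":0},{"dx":0,"dy":0,"dz":-4.5,"wx":0,"wy":0,"wz":0},{"dx":0,"dy":0,"dz":-7,"wx":0,"wy":0,"wz":0},{"dx":0,"dy":0,"dz":-10,"wx":0,"wy":0,"wz":0},{"dx":0,"dy":0,"dz":-13,"wx":0,"wy":0,"wz":0},{"dx":0,"dy":0,"dz":-16,"wx":0,"wy":0,"wz":0},{"dx":0,"dy":0,"dz":-18,"wx":0,"wy":0,"wz":0},{"dx":0,"dy":0,"dz":-18,"wx":0,"wy":0,"wz":0},{"dx":0,"dy":0,"dz":-18,"wx":0,"wy":0,"wz":0}]'
```

```text
t: 18.82
ee_pos: [0.4582, 0.3348, 0.1657]
orientation: [0.0, 1.0, 0.016, -0.001]
wrist_force: [0.2, 0.9, 0.4]
width: 0.131
t: 19.65
ee_pos: [0.4578, 0.3349, 0.3459]
orientation: [-0.0, 1.0, 0.016, -0.001]
wrist_force: [-0.1, -0.5, -4.1]
width: 0.13
```

```bash
cat >> h.py <<'E'
def panel_pose(x,z,tilt,y=0,L=.1557):
    t=np.radians(tilt); Z=R.from_euler('z',SY,degrees=True); zt=np.array([np.sin(t),0,-np.cos(t)])
    M=np.array([[np.cos(t),0,np.sin(t)],[0,-1,0],[np.sin(t),0,-np.cos(t)]])
    return stand(np.array([x,y,z])-L*zt), Z*R.from_matrix(M)
E
python3 - <<'E'
from h import *
from plant import env
w=wl('w1.npy'); print([instand(plane(w,uv,.03)).round(4) for uv in ((407,97),(399,254))])
s=env.state(); print(rel(s,*panel_pose(.045,.17,20.5)))
E
```

```text
[array([0.063 , 0.0788, 0.03  ]), array([ 0.0638, -0.0792,  0.03  ])]
(array([ 7.94, 29.13,  2.98]), array([-2.11, 20.59, 11.75]))
```

```bash
python3 -m handwheel '[{"dx":1,"dy":3,"dz":0,"wx":0,"wy":3,"wz":1},{"dx":7.8,"dy":29.1,"dz":3,"wx":-2.1,"wy":20.6,"wz":11.7},{"dx":7.8,"dy":29.1,"dz":3,"wx":-2.1,"wy":20.6,"wz":11.7},{"dx":7.8,"dy":29.1,"dz":3,"wx":-2.1,"wy":20.6,"wz":11.7},{"dx":7.8,"dy":29.1,"dz":3,"wx":-2.1,"wy":20.6,"wz":11.7},{"dx":7.8,"dy":29.1,"dz":3,"wx":-2.1,"wy":20.6,"wz":11.7},{"dx":7.8,"dy":29.1,"dz":3,"wx":-2.1,"wy":20.6,"wz":11.7},{"dx":7.8,"dy":29.1,"dz":3,"wx":-2.1,"wy":20.6,"wz":11.7},{"dx":7.8,"dy":29.1,"dz":3,"wx":-2.1,"wy":20.6,"wz":11.7},{"dx":7.8,"dy":29.1,"dz":3,"wx":-2.1,"wy":20.6,"wz":11.7}]';python3 -m handwheel '[{"dx":0,"dy":0,"dz":0,"wx":0,"wy":0,"wz":0},{"dx":0,"dy":0,"dz":0,"wx":0,"wy":0,"wz":0},{"dx":0,"dy":0,"dz":0,"wx":0,"wy":0,"wz":0}]'; python3 - <<'E'
from h import *
from plant import env
s=env.state(); print(rel(s,*panel_pose(.044,.07,20.5)),rel(s,*panel_pose(.044,.035,20.5)))
E
```

```text
t: 20.48
ee_pos: [0.5438, 0.0453, 0.3123]
orientation: [0.016, 0.981, -0.087, 0.174]
wrist_force: [0.2, 0.4, -2.6]
width: 0.129
t: 20.73
ee_pos: [0.545, 0.0478, 0.3149]
orientation: [0.016, 0.98, -0.084, 0.177]
wrist_force: [-0.1, -0.1, -1.3]
width: 0.132
(array([-3.39,  0.11,  9.31]), array([-0.02,  0.06,  0.15])) (array([-4.61,  0.11, 12.59]), array([-0.02,  0.06,  0.15]))
```

```bash
python3 -m handwheel '[{"dx":-1,"dy":0,"dz":2.7,"wx":0,"wy":0,"wz":0.1},{"dx":-2,"dy":0,"dz":5.5,"wx":0,"wy":0,"wz":0.1},{"dx":-3,"dy":0.1,"dz":8.2,"wx":0,"wy":0,"wz":0.1},{"dx":-3.9,"dy":0.1,"dz":10.7,"wx":0,"wy":0,"wz":0.1},{"dx":-4.4,"dy":0.1,"dz":12.0,"wx":0,"wy":0,"wz":0.1},{"dx":-4.6,"dy":0.1,"dz":12.6,"wx":0,"wy":0,"wz":0.1},{"dx":-4.6,"dy":0.1,"dz":12.6,"wx":0,"wy":0,"wz":0.1},{"dx":-4.6,"dy":0.1,"dz":12.6,"wx":0,"wy":0,"wz":0.1},{"dx":-4.6,"dy":0.1,"dz":12.6,"wx":0,"wy":0,"wz":0.1}]'; python3 - <<'E'
from h import *
from plant import env,vision
s=env.state(); print(s["wrist_force"],rel(s,*panel_pose(.044,.035,20.5)),rel(s,*panel_pose(.044,.0145,20.5)))
f=vision.grab_frame("side"); g=vision.grab_frame("scene")
a=cv2.resize(f["img"][140:290,225:375],(400,400),interpolation=cv2.INTER_CUBIC); b=cv2.resize(g["img"][190:330,270:410],(400,400),interpolation=cv2.INTER_CUBIC); cv2.imwrite("pics/p3.png",np.hstack([a,b]))
E
```

```text
t: 21.48
ee_pos: [0.5476, 0.0458, 0.1831]
orientation: [0.015, 0.98, -0.086, 0.179]
wrist_force: [0.3, 0.0, -2.8]
width: 0.129
[ 0.31134773  0.00448333 -2.84073691] (array([-0.27, -0.03,  0.14]), array([-0.05, -0.19, -0.03])) (array([-0.99, -0.03,  2.05]), array([-0.05, -0.19, -0.03]))
```

View pics/p3.png

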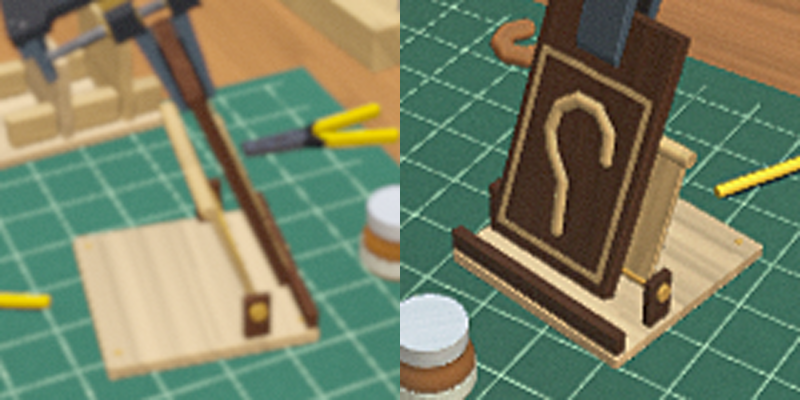

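The picture shows the carved face outward, with the foot just behind and above the lip, parallel to it and centred. The frame is up, with its bar behind the panel. Now I'll lower it gently.

```bash
python3 -m handwheel '[{"dx":-0.4,"dy":0,"dz":0.4,"wx":0,"wy":0,"wz":0},{"dx":-0.6,"dy":0,"dz":0.8,"wx":0,"wy":0,"wz":0},{"dx":-0.75,"dy":0,"dz":1.2,"wx":0,"wy":0,"wz":0},{"dx":-0.85,"dy":0,"dz":1.5,"wx":0,"wy":0,"wz":0},{"dx":-0.9,"dy":0,"dz":1.7,"wx":0,"wy":0,"wz":0},{"dx":-0.9,"dy":0,"dz":1.7,"wx":0,"wy":0,"wz":0},{"dx":-0.9,"dy":0,"dz":1.7,"wx":0,"wy":0,"wz":0}]'; python3 - <<'E'
from h import *
from plant import env
s=env.state(); print(s["wrist_force"],rel(s,*panel_pose(.044,.0145,20.5)))
E
```

```text
t: 22.17
ee_pos: [0.5439, 0.0457, 0.162]
orientation: [0.016, 0.98, -0.086, 0.177]
wrist_force: [-0.4, 0.7, -2.5]
width: 0.127
[-0.35600481  0.74117408 -2.52477317] (array([ 0.08, -0.11,  0.21]), array([ 0.02,  0.01, -0.05]))
```

```bash
python3 -m handwheel '[{"dx":0,"dy":0,"dz":0.1,"wx":0,"wy":0,"wz":0},{"dx":0,"dy":0,"dz":0.2,"wx":0,"wy":0,"wz":0},{"dx":0,"dy":0,"dz":0.25,"wx":0,"wy":0,"wz":0},{"dx":0,"dy":0,"dz":0.25,"wx":0,"wy":0,"wz":0}]'; python3 -m handwheel '[{"dx":-0.03,"dy":0,"dz":0.06,"wx":0,"wy":0,"wz":0},{"dx":-0.05,"dy":0,"dz":0.12,"wx":0,"wy":0,"wz":0},{"dx":-0.05,"dy":0,"dz":0.12,"wx":0,"wy":0,"wz":0}]'; python3 - <<'E'
from h import *
from plant import env
s=env.state(); print(s["wrist_force"],s["moment"],rel(s,*panel_pose(.044,.0145,20.5)))
E
```

```text
t: 22.5
ee_pos: [0.5449, 0.0456, 0.16]
orientation: [0.016, 0.98, -0.086, 0.177]
wrist_force: [-0.5, 0.4, -1.8]
width: 0.129
t: 22.75
ee_pos: [0.5449, 0.0457, 0.1597]
orientation: [0.016, 0.98, -0.086, 0.178]
wrist_force: [-3.1, 1.1, 5.6]
width: 0.131
[-3.14200914  1.09210584  5.643584  ] [-0.09873888  0.90128634 -0.07863986] (array([ 0.07, -0.1 , -0.04]), array([ 0.  , -0.08, -0.05]))
```

```bash
python3 -m handwheel '[{"dx":-0.14,"dy":0,"dz":-0.05,"wx":0,"wy":0.5,"wz":0},{"dx":-0.28,"dy":0,"dz":-0.05,"wx":0,"wy":1,"wz":0},{"dx":-0.42,"dy":0,"dz":-0.05,"wx":0,"wy":1.5,"wz":0},{"dx":-0.42,"dy":0,"dz":-0.05,"wx":0,"wy":1.5,"wz":0}]'; python3 - <<'E'
from h import *
from plant import env
s=env.state(); print(s["wrist_force"],s["moment"],rel(s,*panel_pose(.044,.0145,22)))
E
```

```text
t: 23.08
ee_pos: [0.5415, 0.0464, 0.1584]
orientation: [0.017, 0.978, -0.086, 0.192]
wrist_force: [2.3, -0.2, 0.9]
width: 0.13
[ 2.27208616 -0.23377338  0.90196422] [-0.23304575 -0.35951057 -0.07478465] (array([ 0.04, -0.08, -0.04]), array([-0.03, -0.22, -0.02]))
```

```bash
python3 -m handwheel '[{"dx":0,"dy":0,"dz":0,"wx":0,"wy":0,"wz":0},{"dx":0,"dy":0,"dz":0,"wx":0,"wy":0,"wz":0}]' 2 4; python3 -m handwheel '[{"dx":0,"dy":0,"dz":0,"wx":0,"wy":0,"wz":0},{"dx":0,"dy":0,"dz":0,"wx":0,"wy":0,"wz":0},{"dx":0,"dy":0,"dz":0,"wx":0,"wy":0,"wz":0},{"dx":0,"dy":0,"dz":0,"wx":0,"wy":0,"wz":0}]' 18; python3 -m handwheel '[{"dx":0,"dy":0,"dz":0,"wx":0,"wy":0,"wz":0},{"dx":0,"dy":0,"dz":0,"wx":0,"wy":0,"wz":0},{"dx":0,"dy":0,"dz":0,"wx":0,"wy":0,"wz":0},{"dx":0,"dy":0,"dz":0,"wx":0,"wy":0,"wz":0}]' 45; python3 - <<'E'
from plant import env
print(env.state()["wrist_force"])
E
python3 -m handwheel '[{"dx":0,"dy":0,"dz":-0.5,"wx":0,"wy":0,"wz":0},{"dx":0,"dy":0,"dz":-1.5,"wx":0,"wy":0,"wz":0},{"dx":0,"dy":0,"dz":-3,"wx":0,"wy":0,"wz":0},{"dx":0,"dy":0,"dz":-6,"wx":0,"wy":0,"wz":0},{"dx":0,"dy":0,"dz":-10,"wx":0,"wy":0,"wz":0},{"dx":0,"dy":0,"dz":-14,"wx":0,"wy":0,"wz":0},{"dx":0,"dy":0,"dz":-16,"wx":0,"wy":0,"wz":0},{"dx":0,"dy":0,"dz":-16,"wx":0,"wy":0,"wz":0}]'; python3 - <<'E'
from h import *
from plant import env,vision
f=vision.grab_frame("side"); g=vision.grab_frame("scene"); cv2.imwrite("pics/sd7.png",f["img"]); cv2.imwrite("pics/sc7.png",g["img"])
a=cv2.resize(f["img"][140:290,225:375],(400,400),interpolation=cv2.INTER_CUBIC); b=cv2.resize(g["img"][190:330,270:410],(400,400),interpolation=cv2.INTER_CUBIC); cv2.imwrite("pics/p4.png",np.hstack([a,b]))
E
```

```text
t: 23.25
ee_pos: [0.5415, 0.0465, 0.1582]
orientation: [0.016, 0.978, -0.086, 0.191]
wrist_force: [0.9, -0.4, 1.9]
width: 0.129
t: 23.58
ee_pos: [0.5401, 0.0463, 0.157]
orientation: [0.017, 0.978, -0.086, 0.189]
wrist_force: [0.4, -0.8, 0.4]
width: 0.184
t: 23.92
ee_pos: [0.5406, 0.0463, 0.1575]
orientation: [0.017, 0.978, -0.086, 0.19]
wrist_force: [-0.0, -0.4, -0.5]
width: 0.431
[-0.01799171 -0.38443992 -0.46143305]
t: 24.58
ee_pos: [0.4827, 0.0575, 0.3131]
orientation: [0.015, 0.977, -0.086, 0.196]
wrist_force: [-0.1, 0.1, 0.6]
width: 0.451
```

View pics/p4.png

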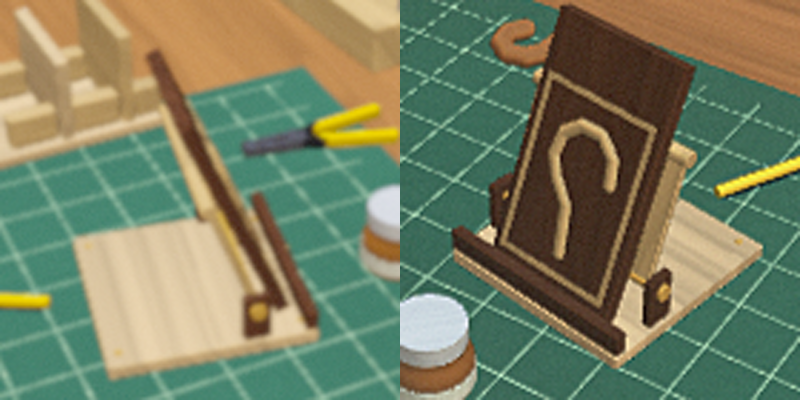

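The panel leans on the bar, carved face out, with its foot behind the lip. Its near bottom corner is at side tile (280,303) and its top corners at scene tile (565,8) and (692,70). I'll put numbers on that.

```bash
python3 - <<'E'
from h import *
from plant import env
Z=R.from_euler('z',-SY,degrees=True)
def onY(n,uv,y):
    o,d=ray(n,uv); o=instand(o); d=Z.apply(d); return (o+d*(y-o[1])/d[1]).round(4)
t3=lambda x,y:(225+x*.375-.3,140+y*.375-.3); s3=lambda x,y:(270+(x-400)*.35-.3,190+y*.35-.3)
print('side bottom near',onY('side',t3(280,305),-.055),'side top near',onY('side',t3(190,130),-.055))
def at(n,uv,z): return instand(plane(n,uv,z)).round(4)
print('scene top L,R at z .188',at('scene',s3(565,7),.188),at('scene',s3(692,71),.188))
print('side top far corner on y=.055',onY('side',t3(150,55),.055))
for x in (.036,.040,.044,.048):
  # leaning contact model: rear bottom edge x-.0055 on bar surface
  from scipy.optimize import brentq
  f=lambda t:(( -.0145-(x-.006*np.cos(t)))*np.cos(t)+.117*np.sin(t))+.006
  t=brentq(f,.2,.6); u=np.array([-np.sin(t),np.cos(t)]); c=np.array([np.cos(t),np.sin(t)])
  foot=np.array([x,.012+.006*np.sin(t)])
  def pp(n,yy,a,b): P=foot+a*u+b*c; return proj(n,[stand([P[0],yy,P[1]])])[0]
  A=[(pp('side',-.055,0,-.006)-[225,140])/.375, (pp('side',-.055,0,.006)-[225,140])/.375,(pp('side',.055,.19,.006)-[225,140])/.375]
  B=[(pp('scene',s*.055,.19,.006)-[270,190])/.35+[400,0] for s in(-1,1)]+[(pp('scene',.055,0,.006)-[270,190])/.35+[400,0]]
  print(x,np.degrees(t).round(1),np.round(A).tolist(),np.round(B).tolist())
E
```

```text
side bottom near [ 0.0429 -0.055   0.02  ] side top near [-0.0222 -0.055   0.1891]
scene top L,R at z .188 [-0.0245 -0.0526  0.188 ] [-0.0254  0.0578  0.188 ]
side top far corner on y=.055 [-0.0262  0.055   0.1854]
0.036 18.2 [[263.0, 315.0], [278.0, 309.0], [160.0, 40.0]] [[555.0, -2.0], [681.0, 63.0], [611.0, 317.0]]
0.04 20.0 [[268.0, 314.0], [283.0, 308.0], [158.0, 42.0]] [[556.0, -1.0], [682.0, 64.0], [607.0, 320.0]]
0.044 21.7 [[273.0, 313.0], [288.0, 306.0], [156.0, 44.0]] [[557.0, 1.0], [683.0, 65.0], [603.0, 322.0]]
0.048 23.3 [[278.0, 312.0], [293.0, 305.0], [155.0, 46.0]] [[559.0, 2.0], [684.0, 67.0], [599.0, 325.0]]
```

```bash
python3 - <<'E'
import cv2,numpy as np
from plant import env
a=cv2.resize(cv2.imread('pics/sc7.png')[150:250,150:250],(400,400),interpolation=cv2.INTER_CUBIC); b=cv2.imread('pics/p2.png')[:,400:]
print('holder crop change since clipping', cv2.absdiff(a,b).mean(), (cv2.absdiff(a,b).max(2)>40).mean())
d=cv2.absdiff(cv2.imread('pics/sc7.png'),cv2.imread('pics/scene0.png')).max(2)>50
for n,(u0,u1,v0,v1) in dict(jar=(262,300,288,335),pliers=(318,386,342,406),brush=(162,225,247,297),hook=(300,340,193,215),blanks=(442,520,283,330)).items(): print(n,d[v0:v1,u0:u1].mean().round(3))
s=env.state(); print(s["t"],s["wrist_force"]); print(env.hand_in())
E
```

```text
holder crop change since clipping 2.5549875 0.0
jar 0.0
pliers 0.0
brush 0.0
hook 0.378
blanks 0.182
24.6833 [-0.25742292 -0.00946571 -0.6985935 ]
the job is handed in; nothing more can be done
None
```

The job is handed in at about 24.7 s. The rotary tool is in both clips, the frame is up at its stop, and the carved panel leans on it, carved face out.

- **Rotary tool:** I pushed the barrel in along the clips' opening direction until it bottomed at about 23 N. After letting go, both camera views agreed with the seated position to about 1–2 mm. The holder area was unchanged in the final picture.
- **Frame:** I pinched the bar and swung it against its stop. My arc estimate read about 71° against the 70° stop, and after release the side view matched the raised position.
- **Panel:** I set it down on the base, tilted it onto the bar, and released it gently. From the pictures it leans about 22°, with its foot at stand x about 41 mm (allowed 30–58). It sits about 2.5 mm off centre and looks square.

**Last checks:** The foot stands about 8 mm short of where a panel touching the lip would put it, though still in range.

The before/after picture comparison showed no change at the jar, pliers or brush. It did flag changes at the hook carving (38% of pixels) and the blanks (18%). I think the raised panel now hides part of the hook in that view, and the removed panel explains the blanks. Both looked in place in the last crop, but I didn't measure them separately. I also didn't compare the knife; it looked undisturbed in the last crop.

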